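# Close up the pigment palette for the night

### The job

Draw the palette tray fully out from under its clear dust hood to its end stop, set every pigment tin that lies on the table down into a pocket of its own shape, and slide the loaded tray fully home under the hood. Hang the brush-washing pail by its handle across both prongs of the hook stand as well, and leave the dish and the wax block where they are.

Things in the scene. Friction and masses are not known exactly. Their poses are not given: they have to be found in the camera images.
- carriage (a joint): the wooden nest tray (146 mm across, 176 mm along the slide, top 32 mm above the table) on its low track; metres: 0 = fully home under the clear dust hood, 0.18 = fully out against its end stop, all pockets clear of the hood. It moves along its -y as the value grows. Rubbing of about 2 N, no spring, stays where left; firm stops at both ends
- slide_post (a point): centre of the top of the upright black round post, 18 mm in diameter, from 22 to 65 mm above the table, 125 mm from the tray's centre on the side away from the hood: the grip for sliding the tray. It moves with the tray and always stays outside the hood. Axes as the tray's (y along the slide towards the hood)
- palette_base: fixed track, 160 x 400 mm, rails 20 mm high, with a fixed clear dust hood (176 mm across, 180 mm along, 82 mm tall, 78 mm inside) over its +y end, open towards -y. Origin on the table below the centre of the tray when fully out; y along the slide towards the hood, x across. The hood covers y = 100 to 280 mm; the post is at y = 55 mm when home, -125 mm when out
- nest_round1 (a point): centre of the floor of one of the two round pockets (49 mm) in the sliding tray; the tin of that shape drops in with 2.5 mm play all round; the pocket is 12 mm deep with its mouth 12 mm above this point, so a seated tin stands 22 mm proud. Axes as the tray's: y along the slide towards the hood, x across it, z up
- nest_round2 (a point): centre of the floor of the other round pocket (49 mm) in the sliding tray; the tin of that shape drops in with 2.5 mm play all round; the pocket is 12 mm deep with its mouth 12 mm above this point, so a seated tin stands 22 mm proud. Axes as the tray's: y along the slide towards the hood, x across it, z up
- nest_square1 (a point): centre of the floor of one of the two square pockets (42 mm, sides along x and y) in the sliding tray; the tin of that shape drops in with 2.5 mm play all round; the pocket is 12 mm deep with its mouth 12 mm above this point, so a seated tin stands 22 mm proud. Axes as the tray's: y along the slide towards the hood, x across it, z up
- nest_square2 (a point): centre of the floor of the other square pocket (42 mm, sides along x and y) in the sliding tray; the tin of that shape drops in with 2.5 mm play all round; the pocket is 12 mm deep with its mouth 12 mm above this point, so a seated tin stands 22 mm proud. Axes as the tray's: y along the slide towards the hood, x across it, z up
- nest_oblong (a point): centre of the floor of the oblong pocket (34 mm along x, 63 mm along y) in the sliding tray; the tin of that shape drops in with 2.5 mm play all round; the pocket is 12 mm deep with its mouth 12 mm above this point, so a seated tin stands 22 mm proud. Axes as the tray's: y along the slide towards the hood, x across it, z up
- tin_round1: closed plain-metal pigment tin, round, 44 mm in diameter, 34 mm tall, about 70 g, loose on the table; origin at the centre of its underside, z up. May be absent.
- tin_round2: closed plain-metal pigment tin, round, 44 mm in diameter, 34 mm tall, about 70 g, loose on the table; origin at the centre of its underside, z up. May be absent.
- tin_square1: closed plain-metal pigment tin, 37 mm square in plan, 34 mm tall, about 70 g, loose on the table; origin at the centre of its underside, z up, x and y across its flats. May be absent.
- tin_square2: closed plain-metal pigment tin, 37 mm square in plan, 34 mm tall, about 70 g, loose on the table; origin at the centre of its underside, z up, x and y across its flats. May be absent.
- tin_oblong: closed plain-metal pigment tin, oblong, 29 mm (its x) by 58 mm (its y) in plan, 34 mm tall, about 70 g, loose on the table; origin at the centre of its underside, z up. May be absent.
- pail: empty steel brush-washing pail, 84 mm across the rim, 75 mm tall, about 220 g, with a stiff (not swinging) dark square arch of 8 mm round bar as handle; origin at the centre of its underside, z up; the arch lies in its y-z plane
- pail_grip (a point): middle of the handle's level top bar: 8 mm thick, 84 mm long along the pail's y, its axis 140 mm above the pail's underside and 65 mm above the rim, an open gap that the prongs must enter from their tips' side. Axes as the pail's
- hook_stand: fixed dark steel stand with a 110 x 120 mm foot 12 mm high; one upright, 200 mm tall, from whose crosspiece two parallel steel prongs point along the stand's -x (roughly to the robot). Origin on the table below the upright; x from prong tips to upright
- hook_seat (a point): where the middle of the handle bar should rest: midway between the prongs, level with their upper side (193.5 mm up), 55 mm in front of the upright; the resting bar's axis is 4 mm above it. Prongs 7 mm thick, 48 mm apart; level for 83 mm from the upright, then the tips turn up to 216 mm height, 34 mm in front of this point. Axes as the stand's; the bar lies along y
- dish: bystander: shallow white porcelain mixing dish, 68 mm across, 20 mm tall; origin at the centre of its underside
- wax: bystander: honey-coloured wax block, 48 x 30 x 24 mm; origin at the centre of its underside
Mind the look-alikes: they are no part of the job. What is shaped like the tin_square2 but orange is not meant.

How it is judged:
On the way, in this order (a step that is already met when the one before it is completed fails the run):
1. the tray is drawn out to its end stop (value of joint carriage above 0.174 m), for 0.2 s.
2. every tin present sits down in a pocket of its shape (((horizontal distance between tin_round1 and nest_round1 below 0.006 m and z of tin_round1 in the frame of nest_round1 between -0.004 and 0.004 m and angle between tin_round1's own z axis and vertical below 0.12 rad) or (horizontal distance between tin_round1 and nest_round2 below 0.006 m and z of tin_round1 in the frame of nest_round2 between -0.004 and 0.004 m and angle between tin_round1's own z axis and vertical below 0.12 rad)) and ((horizontal distance between tin_round2 and nest_round1 below 0.006 m and z of tin_round2 in the frame of nest_round1 between -0.004 and 0.004 m and angle between tin_round2's own z axis and vertical below 0.12 rad) or (horizontal distance between tin_round2 and nest_round2 below 0.006 m and z of tin_round2 in the frame of nest_round2 between -0.004 and 0.004 m and angle between tin_round2's own z axis and vertical below 0.12 rad)) and ((horizontal distance between tin_square1 and nest_square1 below 0.006 m and z of tin_square1 in the frame of nest_square1 between -0.004 and 0.004 m and angle between tin_square1's own z axis and vertical below 0.12 rad) or (horizontal distance between tin_square1 and nest_square2 below 0.006 m and z of tin_square1 in the frame of nest_square2 between -0.004 and 0.004 m and angle between tin_square1's own z axis and vertical below 0.12 rad)) and ((horizontal distance between tin_square2 and nest_square1 below 0.006 m and z of tin_square2 in the frame of nest_square1 between -0.004 and 0.004 m and angle between tin_square2's own z axis and vertical below 0.12 rad) or (horizontal distance between tin_square2 and nest_square2 below 0.006 m and z of tin_square2 in the frame of nest_square2 between -0.004 and 0.004 m and angle between tin_square2's own z axis and vertical below 0.12 rad)) and (horizontal distance between tin_oblong and nest_oblong below 0.006 m and z of tin_oblong in the frame of nest_oblong between -0.004 and 0.004 m and angle between tin_oblong's own z axis and vertical below 0.12 rad)), for 0.2 s.
At the end, for the whole second after the job is handed in: Every tin present is upright on the floor of a pocket of its shape (within 6 mm of its centre, 4 mm of its floor), the tray is within 6 mm of fully home, and the pail hangs at rest by its handle bar across both prongs (bar middle within 20 mm of midway between the prongs), upright within 0.3 rad (all of step 2 and value of joint carriage below 0.006 m and x of pail_grip in the frame of hook_seat between -0.035 and 0.06 m and y of pail_grip in the frame of hook_seat between -0.02 and 0.02 m and z of pail_grip in the frame of hook_seat between -0.003 and 0.014 m and angle between pail's own z axis and vertical below 0.3 rad and contact force between pail and hook_stand above 0.5 N and linear speed of pail below 0.03 m/s); the robot touches nothing.
It fails at once if the dish is pushed or carried more than 60 mm (distance of dish from where it was at the start of the episode above 0.06 m).
It fails at once if the wax block is pushed or carried more than 60 mm (distance of wax from where it was at the start of the episode above 0.06 m).
Of tin_round1, tin_round2, tin_square1, tin_square2, tin_oblong only 3 to 5 are there at a start; the rules pass over those that are not, and their reading is None.
At some moment in a run one of tin_round1, tin_round2, tin_square1, tin_square2, tin_oblong may be knocked a few centimetres aside while the robot is not near it.
It also fails if it takes over 210 s, if anything falls off the work surface, if the arm or the gripper's body presses on something with over 40 N, if the wrist force passes 120 N, or if a joint passes its speed limit or range.

### The arm

A 6-joint arm with a two-finger parallel gripper is mounted at the origin on the work surface. World frame = base frame: x ahead of the robot, y to its left, z up, the work surface at z = 0. Lengths are in m, angles in rad, forces in N, time in s.
With the tool pointing down it reaches from about 0.4 to 0.825 m from the base axis. Payload 7 kg.
Tool frame: the origin (TCP) lies at the very end of the fingers, on their centre line; the grasp point (between the pads) lies 19 mm behind it; x points along the fingers, y is the direction in which the jaws open and shut, and the axes are right-handed (so a half turn about x gives the same grasp; the last joint's range is limited). The gripper opens to 88 mm and grips with 3 to 60 N. Pads are 19 mm wide; open, the fingers measure 130 mm over their backs; the gripper's body (78 mm by 193 mm) begins 47 mm behind the grasp point.
Start: joints at [-0.965, 0.359, 0.012, 0, -1.224, -0.288], TCP at [0.211, -0.641, 0.227] pointing down, gripper open.
Joint ranges: [-3.07, 3.07], [-1.43, 2.12], [-1.02, 1.25], [-3.03, 1.67], [-3.05, -0], [-3.03, 3.03]. Speed limits (rad/s): [2.39, 2.39, 3.01, 3.14, 3.14, 3.14].

### API

Orientations are given as [roll, pitch, yaw] about the fixed x, y, z axes, in that order (R = Rz(yaw) Ry(pitch) Rx(roll)).
In Python, from station import arm gives the robot as it stands.
- The arm moves only by the shell command python3 -m inch 'ROWS' [OPENING] [FORCE]. ROWS is text: rows parted by semicolons, each of 6 numbers parted by spaces: the shift along the world's x, y, z in units of 30 mm (1.0 is 30 mm), then the turn, a rotation vector about the world's x, y, z in units of 5 degrees (1.0 is 5 degrees). In form: dx dy dz wx wy wz; .... A call has 1 to 12 rows; each row shifts and turns the commanded pose from where the row before left it; what a row does not reach is not made up. A row lasts 1/8 s, in which the tool goes at most 62.5 mm and 10.7 degrees, less where a joint would pass 70% of its speed; a pose out of reach is approached as far as the arm can. A call is refused whole if a number of a shift passes 1 or a number of a turn 1, either way. A call with a gripper value outside its range is refused whole. OPENING is the opening, from 0 (shut) to 1 (fully open), set as the call begins (- or left out, the last holds). The fingers move at their own pace and stop on an object; FORCE is the grip in N (left out, the last holds). Time passes only in rows, so rows that do not move let the fingers close. It gives the time, the measured TCP pose, the force and the opening at its end, in the units of the state.
- arm.get_state(): the state, without advancing time (a new reading comes with each control period).
- arm.grab_frame(name): name is "side" or "top"; returns a dict with "frame" (384x512x3 uint8, red, green, blue), "range_z" (384x512 float32, m along the optical axis (not along the pixel's ray), 0 where there is no reading), "mtx" (3x3 intrinsics, pixels), "dist_coeffs" ([k1, k2, p1, p2, k3] as OpenCV has them; the pictures are not rectified), "pose" (4x4, takes a point from camera to world coordinates). Camera axes: x right, y up, looking along -z (the intrinsics and any distortion apply to the point x, -y, -z); pixel columns grow to the right and rows downward; lengths in m; the calibration is good to about 2 mm. A picture is of the moment at which its call begins.
- arm.job_done(): hands the job in, once; it reports no verdict.
Trained networks look in a picture, given as the dict that the camera call returned (one of the last four; its "shot" number tells which), for a name from the list of things; names that differ only in an ending like _2 or _b are one class to them, and where a whole thing is asked for, a point or a joint stands for the part that bears it (a point fixed in the world has none). Each returns a list of dicts, best first, with "confidence" (0 to 1); they miss things now and then, are a little off and sometimes report something else, mostly with a low value. They report only what shows in the picture. A call takes as long as a camera call. They do not tell look-alikes from the thing itself.
- arm.search_frame(picture, target): "extent" ([centre column, centre row, width, height] as shares, 0 to 1, of the picture: columns of its width, rows of its height, round what is visible of it).
- arm.masks_of(picture, target): "mask" (384x512 bool, what is visible of it) and "extent" ([centre column, centre row, width, height] as shares, 0 to 1, of the picture: columns of its width, rows of its height, round what is visible of it).
- arm.place_of(picture, target): "position" ([column, row] as shares, 0 to 1, of the picture: columns of its width, rows of its height: a listed point, or the origin of a listed thing).
The state is a dict: "t": time; "q": joint angles; "qd": joint speeds; "joint_efforts": joint torques, N m; "eef_pos": TCP position; "ee_rot": TCP orientation; "force": force on the tool from outside, world axes, zero at the start; "moment": the same for the moment, N m; "width": finger opening in m.
Only numpy, scipy, OpenCV 4.12 (cv2) and the standard library are available. Lean on these libraries where they do the work, as an engineer would, in place of code of your own. Each camera call takes 0.05 s, during which the arm holds its last target. There are 200 camera calls.

## Working session

There is one attempt and no reset: what is moved stays moved. The work goes in short steps, Python scripts to look and compute and a shell command to move; the robot and the scene stay as the last step left them, time stands still between calls to the robot, and variables do not carry over. Pictures are saved under pics/ and viewed, about 12 in all and at most 16, crops included, and the job is handed in when it is done.

```bash
ls; mkdir -p pics; cat > h.py <<'E'
import numpy as np, cv2
from station import arm
def ray(p,u,v):
    k=np.array([[[u,v]]],float); n=cv2.undistortPoints(k,p["mtx"],np.array(p["dist_coeffs"],float))[0,0]
    return np.array([n[0],-n[1],-1.0])
def at_z(p,u,v,z):
    T=np.array(p["pose"]); d=T[:3,:3]@ray(p,u,v); o=T[:3,3]
    return o+d*(z-o[2])/d[2]
def cloud(p):
    vv,uu=np.mgrid[0:384,0:512]; pts=np.stack([uu.ravel(),vv.ravel()],1).astype(np.float64)[:,None]
    n=cv2.undistortPoints(pts,p["mtx"],np.array(p["dist_coeffs"],float))[:,0]
    d=p["range_z"].ravel(); c=np.stack([n[:,0]*d,-n[:,1]*d,-d],1)
    T=np.array(p["pose"]); w=c@T[:3,:3].T+T[:3,3]; w[d==0]=np.nan
    return w.reshape(384,512,3)
def proj(p,X):
    T=np.linalg.inv(np.array(p["pose"])); c=np.atleast_2d(X)@T[:3,:3].T+T[:3,3]
    c=c*[1,-1,-1]
    return cv2.projectPoints(c,np.zeros(3),np.zeros(3),p["mtx"],np.array(p["dist_coeffs"],float))[0][:,0]
def save(p,name): cv2.imwrite("pics/"+name,cv2.cvtColor(p["frame"],cv2.COLOR_RGB2BGR))
E
python3 - <<'E'
from h import *
s=arm.get_state(); print({k:np.round(v,3) for k,v in s.items()})
ims=[]
for n in("top","side"):
    p=arm.grab_frame(n); ims.append(p["frame"]); print(n,np.round(p["pose"],3).tolist())
    c=cloud(p)
    for t in("tin_round1","tin_square1","tin_oblong","pail","pail_grip","dish","wax","slide_post","nest_round1","nest_square1","nest_oblong","hook_seat","hook_stand","palette_base"):
        for r in arm.place_of(p,t)[:4]:
            u,v=r["position"][0]*512,r["position"][1]*384
            z={"slide_post":.065,"nest_round1":.02,"nest_square1":.02,"nest_oblong":.02,"hook_seat":.1935,"pail_grip":.14}.get(t,0)
            print(t,round(r["confidence"],2),int(u),int(v),np.round(at_z(p,u,v,z),3),np.round(c[min(int(v),383),min(int(u),511)],3))
im=cv2.cvtColor(np.hstack(ims),cv2.COLOR_RGB2BGR)
for i,n in enumerate(("top","side")): cv2.imwrite(f"pics/a_{n}.png",cv2.resize(cv2.cvtColor(ims[i],cv2.COLOR_RGB2BGR),(800,600),interpolation=cv2.INTER_CUBIC))
E
```

```text
pics
{'t': np.float64(0.0), 'q': array([-0.965,  0.359,  0.011, -0.   , -1.224, -0.288]), 'qd': array([-0.001,  0.   , -0.002, -0.   , -0.001, -0.001]), 'joint_efforts': array([-1.0000e-03, -5.8271e+01,  2.9307e+01,  6.9970e+00,  7.0000e-03,
       -0.0000e+00]), 'eef_pos': array([ 0.211, -0.641,  0.226]), 'ee_rot': array([1.635, 1.569, 1.952]), 'force': array([ 0.258, -0.361,  0.254]), 'moment': array([-0.033, -0.004,  0.026]), 'width': np.float64(0.088)}
top [[-0.023, 0.986, -0.167, 0.317], [-1.0, -0.024, -0.005, 0.061], [-0.009, 0.167, 0.986, 1.398], [0.0, 0.0, 0.0, 1.0]]
tin_round1 0.65 300 196 [ 0.547 -0.079  0.   ] [ 0.544 -0.076  0.031]
tin_round1 0.42 273 235 [0.424 0.012 0.   ] [0.422 0.014 0.033]
tin_square1 0.69 302 233 [ 0.426 -0.083  0.   ] [ 0.426 -0.077  0.032]
tin_square1 0.67 344 260 [ 0.337 -0.212  0.   ] [ 0.339 -0.204  0.035]
tin_square1 0.66 328 238 [ 0.408 -0.163  0.   ] [ 0.409 -0.158  0.031]
tin_square1 0.58 309 261 [ 0.337 -0.102  0.   ] [ 0.339 -0.095  0.035]
pail 0.62 194 212 [0.503 0.265 0.   ] [0.504 0.265 0.013]
pail 0.6 394 201 [ 0.523 -0.386  0.   ] [ 
[... 1843 characters left out ...]
 -0.385  0.14 ] [ 0.661 -0.627 -0.006]
dish 0.64 282 184 [ 0.543 -0.187  0.   ] [ 0.546 -0.187  0.004]
wax 0.69 261 208 [ 0.533 -0.008  0.   ] [0.527 0.009 0.02 ]
slide_post 0.56 219 247 [0.507 0.294 0.065] [0.54  0.257 0.014]
nest_round1 0.59 215 273 [0.475 0.36  0.02 ] [0.445 0.397 0.082]
nest_square1 0.68 284 221 [0.416 0.023 0.02 ] [0.418 0.024 0.02 ]
nest_square1 0.66 200 263 [0.54  0.354 0.02 ] [0.504 0.393 0.085]
hook_seat 0.68 240 144 [ 0.694 -0.092  0.194] [ 0.851 -0.317  0.029]
hook_stand 0.63 233 180 [ 0.73  -0.097 -0.   ] [ 0.726 -0.086  0.01 ]
palette_base 0.66 227 257 [0.494 0.269 0.   ] [0.486 0.283 0.022]
palette_base 0.25 241 144 [ 0.87  -0.359  0.   ] [ 0.851 -0.326  0.024]
```

View pics/a_top.png

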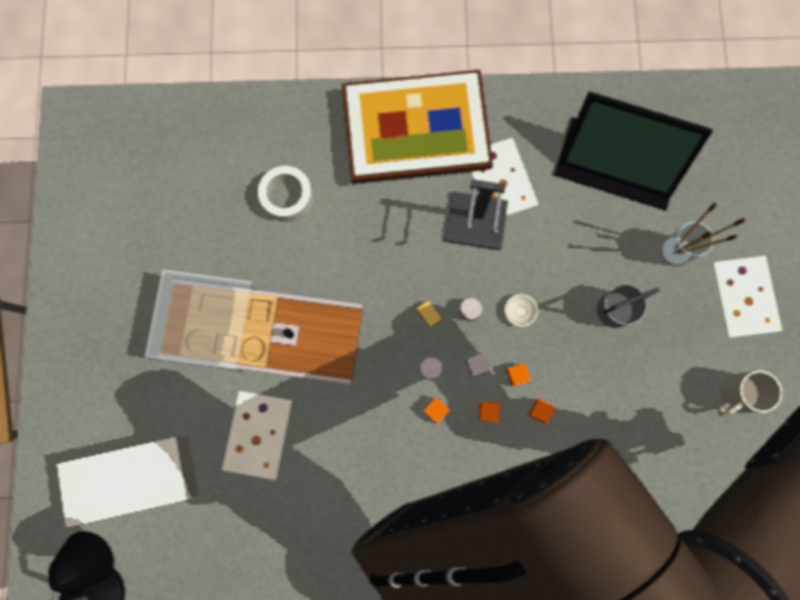

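View pics/a_side.png

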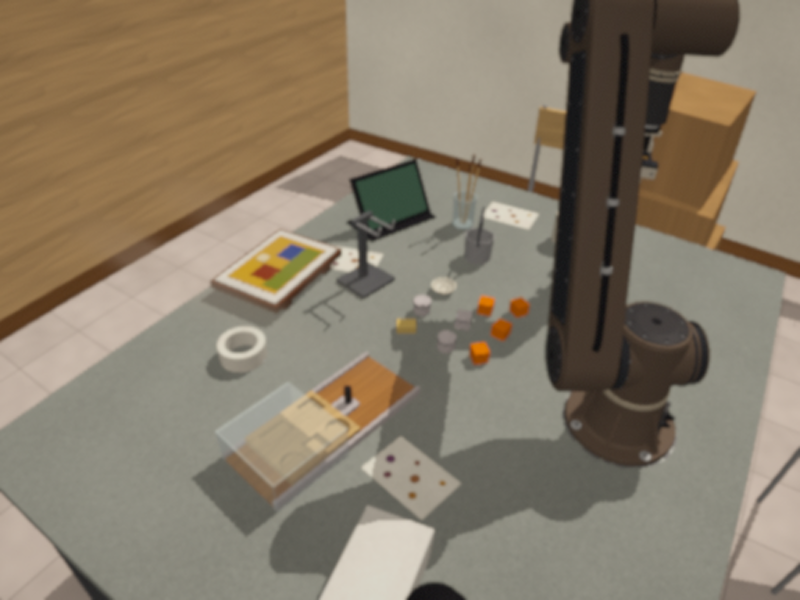

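Top view, in 800x600 pixels: two round grey tins at (471,308) and (431,368), and one square grey tin at (480,364). Four orange look-alikes stand nearby. The wax is at (429,313), the dish at (521,309), the pail at (622,305), the hook stand at (475,220), and the tray's post at (285,332). I see no oblong tin. Next I measure these from depth.

```bash
cat >> h.py <<'E'
from scipy.spatial.transform import Rotation as Ro
def tool():
    s=arm.get_state(); R=Ro.from_euler("xyz",s["ee_rot"]).as_matrix()
    print("t",round(float(s["t"]),2),"tcp",np.round(s["eef_pos"],4),"xaxis",np.round(R[:,0],3),"jaw yaw",round(np.degrees(np.arctan2(R[1,1],R[0,1])),1),"w",round(float(s["width"]),4),"F",np.round(s["force"],1))
def rect(X): 
    (c,wh,a)=cv2.minAreaRect((X[:,:2]*1000).astype(np.float32)); return np.round(c,1),np.round(wh,1),round(a,1)
def blobs(p,lo,hi,box,mn=12):
    c=cloud(p); m=(c[...,2]>lo)&(c[...,2]<hi)&(c[...,0]>box[0])&(c[...,0]<box[1])&(c[...,1]>box[2])&(c[...,1]<box[3])
    n,l=cv2.connectedComponents(m.astype(np.uint8),connectivity=4)
    for i in range(1,n):
        k=l==i
        if k.sum()>=mn: print(k.sum(),"c",np.round(np.nanmean(c[k],0),4),"rgb",p["frame"][k].mean(0).astype(int),"rect",rect(c[k]))
E
python3 - <<'E'
from h import *
tool()
p=arm.grab_frame("top"); c=cloud(p)
print("tins");blobs(p,.02,.045,(.3,.62,-.3,.08))
print("hood");blobs(p,.075,.09,(.3,.7,.25,.6),40)
print("track");blobs(p,.004,.09,(.3,.7,.1,.6),200)
print("post");blobs(p,.05,.07,(.4,.6,.2,.35),3)
print("pail");blobs(p,.12,.15,(.4,.7,-.5,-.25),4);blobs(p,.06,.085,(.4,.7,-.5,-.25),4)
print("hook");blobs(p,.17,.23,(.6,.85,-.2,.1),3);blobs(p,.006,.02,(.6,.85,-.2,.1),30)
f=p["frame"][120:280,120:430]; cv2.imwrite("pics/crop1.png",cv2.cvtColor(cv2.resize(f,(800,413),interpolation=cv2.INTER_CUBIC),cv2.COLOR_RGB2BGR))
E
```

```text
t 1.5 tcp [ 0.2109 -0.6412  0.2266] xaxis [ 0. -0. -1.] jaw yaw 108.2 w 0.0879 F [-0.2  0.3  0.2]
tins
156 c [ 0.5399 -0.0773  0.0328] rgb [191 179 174] rect (array([539.5, -77.2]), array([42.1, 41.1]), 86.1)
121 c [0.5338 0.0071 0.0239] rgb [157 127  63] rect (array([534.,   7.]), array([47.1, 29.4]), 33.9)
143 c [ 0.4264 -0.0878  0.033 ] rgb [128 119 116] rect (array([426.4, -88.3]), array([36.8, 38.2]), 19.7)
155 c [0.4208 0.0069 0.033 ] rgb [132 123 120] rect (array([420.9,   5.9]), array([40.9, 40.8]), 88.4)
147 c [ 0.4051 -0.1683  0.0329] rgb [213 108  15] rect (array([ 405.1, -168.5]), array([37.1, 37.3]), 14.4)
147 c [ 0.3379 -0.0011  0.0334] rgb [216 111  17] rect (array([337.9,  -1.3]), array([37.5, 36.9]), 46.1)
154 c [ 0.3316 -0.2109  0.0332] rgb [161  69  12] rect (array([ 331.5, -211.2]), array([37.1, 36.6]), 59.4)
148 c [ 0.3322 -0.1059  0.0333] rgb [160  69  12] rect (array([ 332. , -106.9]), array([37.2, 37.2]), 84.4)
hood
3244 c [0.5242 0.461  0.0817] rgb [173 158 136] rect (array([525.6, 461.6]), array([179.6, 177.2]), 80.9)
track
7129 c [0.5076 0.3611 0.0466] rgb 
[... 316 characters left out ...]
 [71 71 70] rect (array([ 535.5, -378.4]), array([ 7.8, 89. ]), 19.7)
57 c [ 0.6505 -0.4881  0.0718] rgb [112 120 115] rect (array([ 656.3, -490.3]), array([57.9, 15.4]), 3.2)
48 c [ 0.5692 -0.3899  0.0698] rgb [95 94 91] rect (array([ 569.5, -384.7]), array([60., 16.]), 79.1)
57 c [ 0.5188 -0.3497  0.0714] rgb [81 79 78] rect (array([ 519.3, -353.4]), array([75.7, 29.5]), 32.3)
48 c [ 0.5232 -0.4119  0.0713] rgb [88 86 84] rect (array([ 520.4, -409. ]), array([13.5, 56. ]), 62.7)
hook
284 c [ 0.7209 -0.0977  0.1945] rgb [96 94 92] rect (array([703. , -95.4]), array([62.8, 99.4]), 81.3)
889 c [ 0.7266 -0.0966  0.0111] rgb [74 74 74] rect (array([ 733.4, -101.3]), array([122.7, 112.4]), 79.6)
```

View pics/crop1.png

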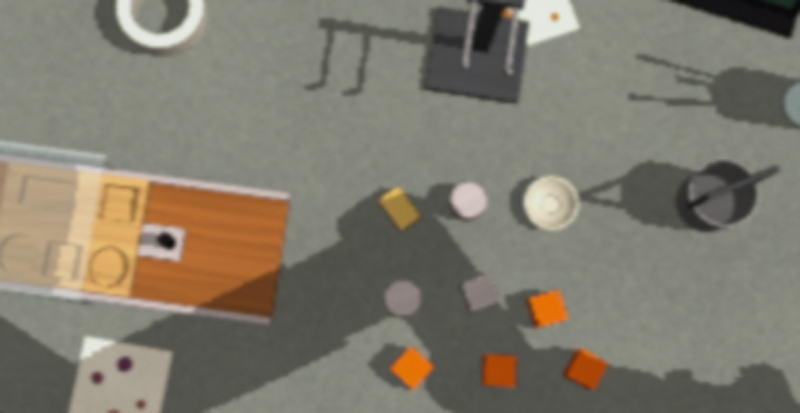

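```bash
python3 -m inch '0.8 0.9 0 0 0 0.5;0.8 0.9 0 0 0 0.5;0.8 0.9 0 0 0 0.5;0.8 0.9 0 0 0 0.5;0.8 0.9 0 0 0 0.5;0.8 0.9 0 0 0 0.5;0.8 0.9 0 0 0 0.5;0.8 0.9 0 0 0 0.5;0.8 0.9 0 0 0 0.5;0.8 0.9 0 0 0 0.5;0.8 0.9 0 0 0 0.5;0.7 0.9 0 0 0 0.5' 1 40
python3 -m inch '0 1 0 0 0 0.5;0 1 0 0 0 0.5;0 1 0 0 0 0.5;0 1 0 0 0 0.5;0 1 0 0 0 0.5;0 1 0 0 0 0.5;0 1 0 0 0 0.5;0 1 0 0 0 0.5;0 1 0 0 0 0.5;0 1 0 0 0 0.5;0 1 0 0 0 0.5;0 1 0 0 0 0.5'
python3 -c "
from h import *
tool()"
```

```text
t: 3.05
eef_pos: [0.4967, -0.3162, 0.2267]
ee_rot: [-1.364, 1.57, -0.521]
force: [0.1, -0.6, 0.3]
width: 0.0872
t: 4.55
eef_pos: [0.4958, 0.0438, 0.2268]
ee_rot: [-0.93, 1.57, 0.437]
force: [0.2, 0.1, -0.2]
width: 0.0873
t 4.55 tcp [0.4958 0.0438 0.2268] xaxis [ 0.001  0.    -1.   ] jaw yaw 168.3 w 0.0873 F [ 0.2  0.1 -0.2]
```

```bash
python3 -m inch '0.03 1 0 0 0 0.5;0 1 0 0 0 0;0 1 0 0 0 0;0 1 0 0 0 0;0 1 0 0 0 0;0 1 0 0 0 0;0 1 0 0 0 0;0 0.8 0 0 0 0;0 0.46 0 0 0 0;0 0 0 0 0 0'
python3 -m inch '0 0 -1 0 0 0;0 0 -1 0 0 0;0 0 -1 0 0 0;0 0 -1 0 0 0;0 0 -1 0 0 0;0 0 -0.9 0 0 0;0 0 -0.6 0 0 0;0 0 0 0 0 0'
python3 -m inch '0 0 0 0 0 0;0 0 0 0 0 0;0 0 0 0 0 0;0 0 0 0 0 0;0 0 0 0 0 0;0 0 0 0 0 0' 0 40
python3 - <<'E'
from h import *
tool(); p=arm.grab_frame("top"); blobs(p,.075,.09,(.3,.7,.25,.6),40)
E
```

```text
t: 5.8
eef_pos: [0.4967, 0.2911, 0.2263]
ee_rot: [2.542, 1.57, -2.332]
force: [0.0, -0.4, -0.5]
width: 0.0879
t: 6.8
eef_pos: [0.4962, 0.2891, 0.0305]
ee_rot: [2.563, 1.568, -2.313]
force: [-1.1, 1.4, 0.9]
width: 0.0876
t: 7.55
eef_pos: [0.4968, 0.2906, 0.0316]
ee_rot: [-1.548, 1.571, -0.14]
force: [-0.4, 0.8, 0.1]
width: 0.0331
t 7.55 tcp [0.4968 0.2906 0.0316] xaxis [ 0. -0. -1.] jaw yaw 170.7 w 0.0331 F [-0.4  0.8  0.1]
1202 c [0.5491 0.5097 0.0817] rgb [156 146 132] rect (array([532.3, 504.4]), array([ 93.9, 176.1]), 80.1)
```

```bash
python3 -m inch '0 0 0 0 0 0;0 0 0 0 0 0;0 0 0 0 0 0;0 0 0 0 0 0'
python3 -m inch '-0.08 -0.48 0 0 0 0;-0.08 -0.48 0 0 0 0;-0.08 -0.48 0 0 0 0;-0.08 -0.48 0 0 0 0;-0.08 -0.48 0 0 0 0;-0.08 -0.48 0 0 0 0;-0.08 -0.48 0 0 0 0;-0.08 -0.48 0 0 0 0;-0.08 -0.48 0 0 0 0;-0.08 -0.48 0 0 0 0;0 0 0 0 0 0;0 0 0 0 0 0'
python3 -c "
from h import *
tool()"
```

```text
t: 8.1
eef_pos: [0.5003, 0.2914, 0.0316]
ee_rot: [-1.04, 1.566, 0.37]
force: [18.6, -1.6, -12.5]
width: 0.0171
t: 9.6
eef_pos: [0.4772, 0.1491, 0.0319]
ee_rot: [-0.882, 1.563, 0.528]
force: [18.1, 1.7, -19.3]
width: 0.0174
t 9.6 tcp [0.4772 0.1491 0.0319] xaxis [ 0.007  0.004 -1.   ] jaw yaw 170.8 w 0.0174 F [ 18.1   1.7 -19.3]
```

```bash
python3 -m inch '0.1 0 0 0 0 0;0.05 0 0 0 0 0;-0.01 -0.08 0 0 0 0;-0.01 -0.08 0 0 0 0;0 0 0 0 0 0;0 0 0 0 0 0'
python3 -c "
from h import *
tool()"
```

```text
t: 10.35
eef_pos: [0.4775, 0.1486, 0.0317]
ee_rot: [-0.225, 1.561, 1.184]
force: [-16.1, 36.0, -5.0]
width: 0.0168
t 10.35 tcp [0.4775 0.1486 0.0317] xaxis [ 0.004  0.009 -1.   ] jaw yaw 170.7 w 0.0168 F [-16.1  36.   -5. ]
```

```bash
python3 -m inch '0 0 0 0 0 0;0 0 0 0 0 0;0 0 0 0 0 0;0 0 0 0 0 0;0 0 0.5 0 0 0;0 0 1 0 0 0;0 0 1 0 0 0;0 0 1 0 0 0' 0.65
python3 -m inch '-0.38 -0.95 0 0 0 0;-0.38 -0.95 0 0 0 0;-0.38 -0.95 0 0 0 0;-0.38 -0.95 0 0 0 0;-0.38 -0.95 0 0 0 0;0 0 0 0 0 0'
python3 - <<'E'
from h import *
tool()
for n in("top","side"):
    p=arm.grab_frame(n); 
    if n=="top":
        print("hood");blobs(p,.07,.09,(.3,.7,.3,.6),40)
        print("tray");blobs(p,.0265,.04,(.35,.7,.1,.42),40)
        print("post");blobs(p,.055,.075,(.4,.6,.1,.2),3)
        print("tins");blobs(p,.02,.045,(.3,.62,-.3,.08))
        a,b=110,230; cv2.imwrite("pics/tray.png",cv2.cvtColor(cv2.resize(p["frame"][160:260,120:260],(800,571),interpolation=cv2.INTER_CUBIC),cv2.COLOR_RGB2BGR))
    for t in("slide_post","nest_round1","nest_square1","nest_oblong"):
        for r in arm.place_of(p,t)[:4]:
            u,v=r["position"][0]*512,r["position"][1]*384
            print(n,t,round(r["confidence"],2),int(u),int(v),np.round(at_z(p,u,v,.065 if t=="slide_post" else .02),3))
E
```

```text
t: 11.35
eef_pos: [0.4766, 0.1413, 0.1375]
ee_rot: [2.763, 1.571, -2.112]
force: [0.2, 0.1, -1.4]
width: 0.057
t: 12.1
eef_pos: [0.4176, -0.0031, 0.1358]
ee_rot: [1.929, 1.569, -2.948]
force: [0.2, 0.3, 0.3]
width: 0.057
t 12.1 tcp [ 0.4176 -0.0031  0.1358] xaxis [-0.001 -0.    -1.   ] jaw yaw 170.5 w 0.057 F [0.2 0.3 0.3]
hood
3276 c [0.524  0.461  0.0817] rgb [157 139 121] rect (array([526.1, 462.3]), array([181.8, 177.4]), 80.6)
tray
1508 c [0.5008 0.2795 0.0317] rgb [168 128  75] rect (array([495.1, 275.5]), array([177. , 146.3]), 80.7)
post
27 c [0.4739 0.1517 0.064 ] rgb [47 43 43] rect (array([473.9, 151.9]), array([15. , 15.3]), 45.2)
tins
29 c [ 0.5532 -0.0865  0.0333] rgb [183 171 165] rect (array([553.6, -86.5]), array([34.3, 10.1]), 54.7)
25 c [0.5429 0.023  0.0244] rgb [185 156  80] rect (array([543. ,  21.4]), array([17.4, 17.5]), 34.3)
32 c [ 0.4169 -0.0995  0.0332] rgb [178 166 160] rect (array([414.4, -99.5]), array([14.9, 34.7]), 46.4)
146 c [ 0.4051 -0.1682  0.0326] rgb [213 108  15] rect (array([ 405.3, -168.9]), array([37.2, 38.2]), 14.5)
156 c [ 0.3314 -0.2106  
[... 295 characters left out ...]
st_round1 0.83 203 228 [0.449 0.235 0.02 ]
top nest_square1 0.88 188 227 [0.452 0.282 0.02 ]
top nest_square1 0.64 208 202 [0.531 0.218 0.02 ]
top nest_square1 0.49 330 197 [ 0.538 -0.175  0.02 ]
top nest_square1 0.34 407 190 [ 0.554 -0.422  0.02 ]
top nest_oblong 0.62 181 202 [0.535 0.304 0.02 ]
side slide_post 0.64 248 225 [0.487 0.159 0.065]
side slide_post 0.44 230 178 [ 0.696 -0.029  0.065]
side nest_round1 0.86 248 247 [0.453 0.205 0.02 ]
side nest_round1 0.62 216 269 [0.481 0.345 0.02 ]
side nest_round1 0.43 282 222 [0.421 0.033 0.02 ]
side nest_square1 0.91 231 239 [0.525 0.207 0.02 ]
side nest_square1 0.56 233 262 [0.456 0.289 0.02 ]
side nest_oblong 0.62 205 251 [0.561 0.304 0.02 ]
```

View pics/tray.png

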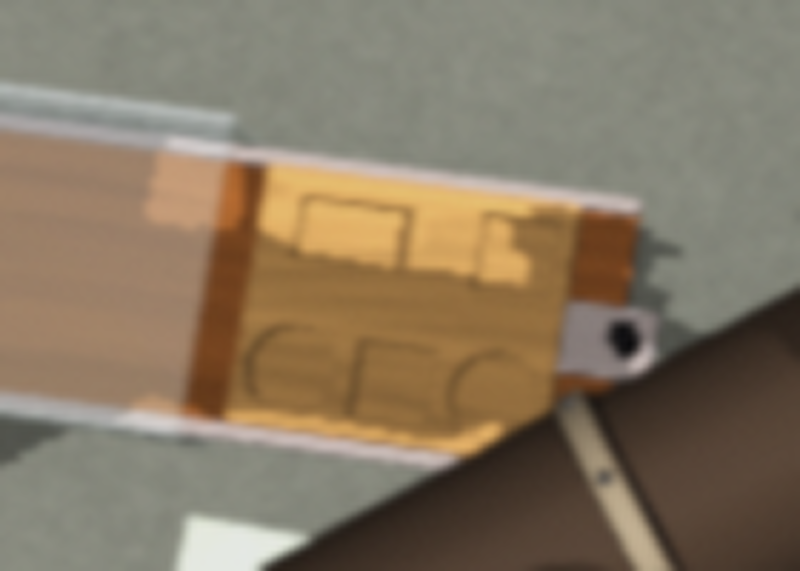

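```bash
python3 -m inch '0.11 0.32 -1 0 0 0;0 0 -1 0 0 0;0 0 -1 0 0 0;0 0 -0.7 0 0 0;0 0 -0.36 0 0 0;0 0 0 0 0 0'
python3 -m inch '0 0 0 0 0 0;0 0 0 0 0 0;0 0 0 0 0 0;0 0 0 0 0 0;0 0 0 0 0 0' 0 20
python3 -m inch '0 0 0.3 0 0 0;0 0 1 0 0 0;0 0 1 0 0 0;0 0 1 0 0 0'
python3 - <<'E'
from h import *
tool()
p=arm.grab_frame("side"); cv2.imwrite("pics/s1.png",cv2.cvtColor(cv2.resize(p["frame"][100:300,180:400],(660,600),interpolation=cv2.INTER_CUBIC),cv2.COLOR_RGB2BGR))
E
```

```text
t: 13.35
eef_pos: [0.4228, 0.0088, 0.0144]
ee_rot: [2.245, 1.569, -2.63]
force: [-0.7, -1.0, 0.3]
width: 0.0568
t: 13.98
eef_pos: [0.4236, 0.0092, 0.0155]
ee_rot: [-1.01, 1.569, 0.399]
force: [-1.1, 0.1, 5.6]
width: 0.0433
t: 14.48
eef_pos: [0.4226, 0.0087, 0.1152]
ee_rot: [0.552, 1.571, 1.961]
force: [1.0, 0.0, -1.3]
width: 0.0434
t 14.47 tcp [0.4226 0.0087 0.1152] xaxis [-0.  0. -1.] jaw yaw 170.7 w 0.0434 F [ 1.   0.  -1.3]
```

View pics/s1.png

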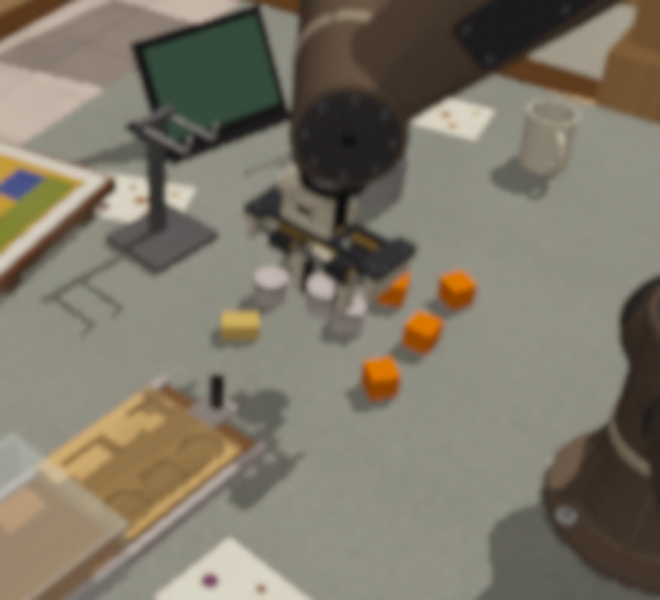

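```bash
python3 -m inch '0.5 -1 0 0 0 0;0.5 -1 0 0 0 0;0.5 -1 0 0 0 0;0.5 -1 0 0 0 0;0.5 -1 0 0 0 0;0 0 0 0 0 0'
cat > nests.py <<'E'
from h import *
tool(); p=arm.grab_frame("top"); c=cloud(p)
O=np.array([.4951,.2755]); th=np.radians(80.7); u=np.array([np.cos(th),np.sin(th)]); x=np.array([u[1],-u[0]])
d=c[...,:2]-O; X=d@x; Y=d@u; Z=c[...,2]
tr=(abs(X)<.068)&(abs(Y)<.085)
m=(tr&(Z<.027)).astype(np.uint8); n,l=cv2.connectedComponents(m,connectivity=4)
for i in range(1,n):
    k=l==i
    if k.sum()<15: continue
    a=X[k]*1e3;b=Y[k]*1e3
    cx,cy=(np.percentile(a,2)+np.percentile(a,98))/2,(np.percentile(b,2)+np.percentile(b,98))/2
    print(k.sum(),"tray mean",a.mean().round(1),b.mean().round(1),"mid",cx.round(1),cy.round(1),"size",np.ptp(a).round(1),np.ptp(b).round(1),"z",np.nanmean(Z[k]).round(4),"world",np.round(O+x*cx/1e3+u*cy/1e3,4))
t=(Z>.028)&(Z<.036)&(abs(X)<.09)&(abs(Y)<.11)
print("tray",rect(c[t]))
f=p["frame"][170:260,150:250]; cv2.imwrite("pics/n.png",cv2.cvtColor(cv2.resize(f,(660,594),interpolation=cv2.INTER_CUBIC),cv2.COLOR_RGB2BGR))
np.save("last.npy",c)
E
python3 nests.py
```

```text
t: 15.28
eef_pos: [0.4983, -0.1427, 0.1137]
ee_rot: [2.1, 1.57, -2.777]
force: [0.4, 0.7, -1.4]
width: 0.0436
t 15.28 tcp [ 0.4983 -0.1427  0.1137] xaxis [-0. -0. -1.] jaw yaw 170.6 w 0.0436 F [ 0.4  0.7 -1.4]
204 tray mean 41.1 37.1 mid 41.1 36.5 size 34.6 65.2 z 0.0198 world [0.5415 0.3049]
169 tray mean 41.3 -56.1 mid 41.3 -55.8 size 45.9 43.4 z 0.0193 world [0.5268 0.2138]
180 tray mean -39.3 59.1 mid -39.4 58.9 size 46.3 46.7 z 0.0196 world [0.4657 0.34  ]
178 tray mean -39.6 1.5 mid -39.6 1.5 size 46.2 46.8 z 0.02 world [0.4563 0.2834]
187 tray mean -39.3 -56.5 mid -38.8 -56.7 size 46.5 49.9 z 0.0199 world [0.4476 0.2258]
tray (array([491.8, 277.7]), array([202.5, 174.8]), 79.1)
```

View pics/n.png

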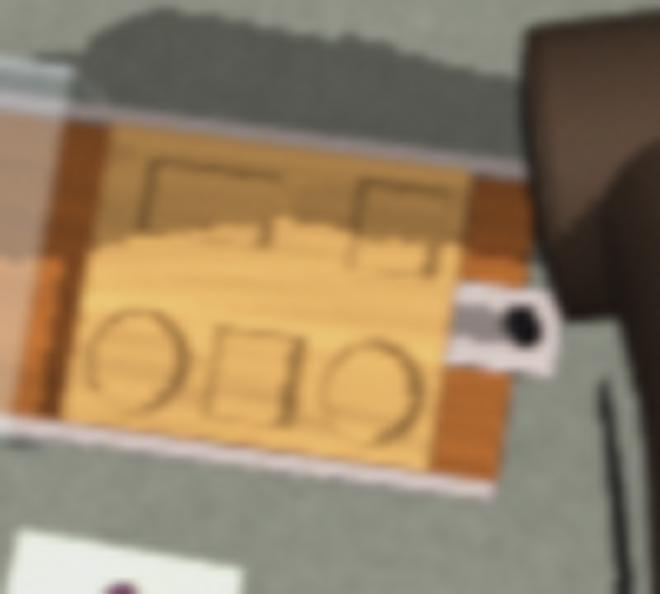

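```bash
python3 -m inch '-0.1 1 0 0 0 0;-0.1 1 0 0 0 0;-0.1 1 0 0 0 0;-0.1 1 0 0 0 0;-0.1 1 0 0 0 0;-0.1 1 0 0 0 0;-0.1 1 0 0 0 0;-0.1 1 0 0 0 0;-0.1 1 0 0 0 0;-0.1 1 0 0 0 0;0 1 0 0 0 0;0 1 0 0 0 0'
python3 -m inch '0 1 0 0 0 0;0 1 0 0 0 0;0 1 0 0 0 0;0 0.8 0 0 0 0;0 0.37 0 0 0 0;0 0 0 0 0 0;0 0 0 0 0 0'
python3 -c "
from h import *
tool()"
```

```text
t: 16.82
eef_pos: [0.4669, 0.2202, 0.1141]
ee_rot: [0.374, 1.571, 1.784]
force: [-0.2, 0.1, -0.4]
width: 0.0432
t: 17.7
eef_pos: [0.4678, 0.3432, 0.1136]
ee_rot: [2.481, 1.57, -2.394]
force: [-0.3, 0.2, -0.8]
width: 0.0438
t 17.7 tcp [0.4678 0.3432 0.1136] xaxis [-0. -0. -1.] jaw yaw 170.7 w 0.0438 F [-0.3  0.2 -0.8]
```

```bash
python3 -m inch '0 0 -0.8 0 0 0;0 0 -0.8 0 0 0;0 0 -0.5 0 0 0;0 0 -0.1 0 0 0;0 0 -0.1 0 0 0;0 0 -0.1 0 0 0;0 0 -0.1 0 0 0;0 0 0 0 0 0;0 0 0 0 0 0'
python3 -c "
from h import *
tool()"
```

```text
t: 18.82
eef_pos: [0.468, 0.3441, 0.0388]
ee_rot: [-0.234, 1.571, 1.174]
force: [0.3, -1.5, -1.5]
width: 0.0439
t 18.82 tcp [0.468  0.3441 0.0388] xaxis [ 0.  0. -1.] jaw yaw 170.7 w 0.0439 F [ 0.3 -1.5 -1.5]
```

```bash
python3 -m inch '0 0 -0.08 0 0 0;0 0 0 0 0 0;0 0 0 0 0 0'
python3 -m inch '0 0 0 0 0 0;0 0 0 0 0 0;0 0 0 0 0 0;0 0 0 0 0 0;0 0 0.5 0 0 0;0 0 1 0 0 0;0 0 1 0 0 0;0 0 0.5 0 0 0' 0.64
python3 -m inch '0.3 -1 0 0 0 0;0.3 -1 0 0 0 0;0.3 -1 0 0 0 0;0.3 -1 0 0 0 0;0.3 -1 0 0 0 0;0.3 -1 0 0 0 0;0 -1 0 0 0 0;0 -1 0 0 0 0;0 -1 0 0 0 0'
python3 - <<'E'
import runpy; runpy.run_path("nests.py")
from h import *
p=arm.grab_frame("top"); blobs(p,.036,.07,(.4,.6,.15,.4),10); print("tins");blobs(p,.02,.045,(.3,.62,-.3,.08))
E
```

```text
t: 19.2
eef_pos: [0.468, 0.3441, 0.0363]
ee_rot: [-0.385, 1.571, 1.023]
force: [-0.6, -0.2, -1.8]
width: 0.0438
t: 20.2
eef_pos: [0.4686, 0.3447, 0.129]
ee_rot: [-0.54, 1.567, 0.869]
force: [0.4, 0.2, 0.5]
width: 0.0564
t: 21.32
eef_pos: [0.5217, 0.073, 0.1264]
ee_rot: [1.869, 1.57, -3.006]
force: [1.3, 0.1, -0.1]
width: 0.056
t 21.32 tcp [0.5217 0.073  0.1264] xaxis [-0. -0. -1.] jaw yaw 170.7 w 0.056 F [ 1.3  0.1 -0.1]
103 tray mean -39.7 -62.9 mid -39.7 -61.7 size 43.0 36.4 z 0.0201 world [0.4459 0.2211]
tray (array([509.7, 261.1]), array([227.2,  70.8]), 40.5)
19 c [0.4744 0.1556 0.064 ] rgb [76 70 70] rect (array([474.4, 156.6]), array([ 9.4, 15.6]), 87.8)
tins
156 c [ 0.5399 -0.0773  0.0329] rgb [199 187 183] rect (array([539.7, -77.4]), array([41.4, 41. ]), 87.5)
114 c [0.5335 0.0074 0.0239] rgb [216 185  92] rect (array([534.1,   7.8]), array([46.7, 29.2]), 32.1)
147 c [ 0.4258 -0.0875  0.0332] rgb [195 184 180] rect (array([426.2, -88.1]), array([37.1, 37.9]), 19.5)
150 c [ 0.4047 -0.1679  0.0323] rgb [216 111  16] rect (array([ 405.2, -168.6]), array([37.1, 37. ]), 14.5)
147 c [ 0.338  -0.0013  0.0334] rgb [220 116  19] rect (array([338. ,  -1.3]), array([37.5, 36.9]), 45.9)
155 c [ 0.3316 -0.2108  0.0331] rgb [215 111  14] rect (array([ 331.7, -211.5]), array([36.9, 37.5]), 61.0)
148 c [ 0.3323 -0.1059  0.0336] rgb [218 112  17] rect (array([ 332. , -106.4]), array([37. , 37.5]), 82.7)
```

```bash
python3 -m inch '0.13 -1 0 0 0 0;0.13 -1 0 0 0 0;0.13 -1 0 0 0 0;0.13 -1 0 0 0 0;0.15 -0.9 0 0 0 0;0 0 -1 0 0 0;0 0 -1 0 0 0;0 0 -1 0 0 0;0 0 -0.5 0 0 0;0 0 -0.21 0 0 0;0 0 0 0 0 0'
python3 -m inch '0 0 0 0 0 0;0 0 0 0 0 0;0 0 0 0 0 0;0 0 0 0 0 0;0 0 0 0 0 0' 0 20
python3 -c "
from h import *
tool()"
python3 -m inch '0 0 0.3 0 0 0;0 0 1 0 0 0;0 0 1 0 0 0;0 0 1 0 0 0;0 0 0 0 0 0'
python3 - <<'E'
from h import *
tool()
import runpy; runpy.run_path("nests.py")
p=arm.grab_frame("top"); blobs(p,.036,.07,(.4,.6,.15,.4),10)
E
```

```text
t: 22.8
eef_pos: [0.5424, -0.0728, 0.0153]
ee_rot: [-1.684, 1.571, -0.276]
force: [0.5, 0.3, 0.6]
width: 0.0562
t: 23.42
eef_pos: [0.5428, -0.0728, 0.016]
ee_rot: [-1.316, 1.569, 0.093]
force: [-0.5, 0.8, 6.9]
width: 0.0435
t 23.43 tcp [ 0.5428 -0.0728  0.016 ] xaxis [ 0.002  0.    -1.   ] jaw yaw 170.7 w 0.0435 F [-0.5  0.8  6.9]
t: 24.05
eef_pos: [0.5435, -0.0728, 0.1169]
ee_rot: [-1.265, 1.566, 0.144]
force: [0.6, 1.2, -1.5]
width: 0.0431
t 24.05 tcp [ 0.5435 -0.0728  0.1169] xaxis [ 0.005  0.001 -1.   ] jaw yaw 170.7 w 0.0431 F [ 0.6  1.2 -1.5]
t 24.05 tcp [ 0.5435 -0.0728  0.1169] xaxis [ 0.005  0.001 -1.   ] jaw yaw 170.7 w 0.0431 F [ 0.6  1.2 -1.5]
204 tray mean 41.2 38.6 mid 41.1 38.1 size 33.1 62.1 z 0.0197 world [0.5419 0.3064]
22 tray mean -36.6 42.4 mid -37.5 44.3 size 38.0 16.6 z 0.0197 world [0.4653 0.3253]
180 tray mean -39.8 3.2 mid -39.7 2.6 size 46.0 41.7 z 0.0199 world [0.4563 0.2845]
172 tray mean -39.4 -53.6 mid -39.2 -53.1 size 47.4 46.3 z 0.0201 world [0.4478 0.2295]
tray (array([493.7, 284.4]), array([192.3, 172. ]), 80.4)
170 c [0.4639 0.3402 0.0528] rgb [207 192 185] rect (array([464.4, 340.8]), array([42.5, 43.4]), 10.3)
```

```bash
python3 -m inch '-0.3 1 0 0 0 0;-0.3 1 0 0 0 0;-0.3 1 0 0 0 0;-0.3 1 0 0 0 0;-0.3 1 0 0 0 0;-0.3 1 0 0 0 0;-0.3 1 0 0 0 0;-0.3 1 0 0 0 0;-0.3 1 0 0 0 0;-0.3 0.8 0 0 0 0;-0.1 0.33 0 0 0 0;0 0 0 0 0 0'
python3 -m inch '0 0 -1 0 0 0;0 0 -0.8 0 0 0;0 0 -0.4 0 0 0;0 0 0 0 0 0;0 0 0 0 0 0'
python3 -c "
from h import *
tool()"
```

```text
t: 25.65
eef_pos: [0.4486, 0.2308, 0.1133]
ee_rot: [2.535, 1.569, -2.339]
force: [-0.5, -0.5, -1.0]
width: 0.0433
t: 26.28
eef_pos: [0.4495, 0.2309, 0.0487]
ee_rot: [-0.772, 1.57, 0.637]
force: [0.7, 0.7, -1.4]
width: 0.0434
t 26.27 tcp [0.4495 0.2309 0.0487] xaxis [ 0.001  0.    -1.   ] jaw yaw 170.7 w 0.0434 F [ 0.7  0.7 -1.4]
```

```bash
python3 -m inch '0.02 0 -0.1 0 0 0;0 0 -0.1 0 0 0;0 0 -0.1 0 0 0;0 0 -0.08 0 0 0;0 0 0 0 0 0;0 0 0 0 0 0'
python3 -c "
from h import *
tool()"
```

```text
t: 27.02
eef_pos: [0.4497, 0.2309, 0.0367]
ee_rot: [2.397, 1.571, -2.478]
force: [-0.1, -0.1, -0.5]
width: 0.0433
t 27.02 tcp [0.4497 0.2309 0.0367] xaxis [-0. -0. -1.] jaw yaw 170.7 w 0.0433 F [-0.1 -0.1 -0.5]
```

```bash
python3 -m inch '0 0 0 0 0 0;0 0 0 0 0 0;0 0 0 0 0 0;0 0 0 0 0 0;0 0 0.5 0 0 0;0 0 1 0 0 0;0 0 1 0 0 0;0 0 0 0 0 0' 0.64
python3 -m inch '-0.07 -1 0 0 0 0.6;-0.07 -1 0 0 0 0.6;-0.07 -1 0 0 0 0.6;-0.07 -1 0 0 0 0.6;-0.07 -1 0 0 0 0.6;-0.07 -1 0 0 0 0.6;-0.07 -1 0 0 0 0.6;-0.07 -1 0 0 0 0.6;-0.07 -1 0 0 0 0.6;-0.07 -1 0 0 0 0.4;0 -0.5 0 0 0 0;0 0 0 0 0 0' 
python3 - <<'E'
from h import *
tool()
p=arm.grab_frame("top"); blobs(p,.036,.07,(.4,.6,.15,.4),10);print("tins");blobs(p,.02,.045,(.3,.62,-.3,.08));blobs(arm.grab_frame("side"),.029,.045,(.38,.47,-.16,-.03))
import runpy; runpy.run_path("nests.py")
E
```

```text
t: 28.02
eef_pos: [0.4511, 0.2323, 0.1151]
ee_rot: [-0.645, 1.565, 0.765]
force: [-0.7, -0.1, -0.3]
width: 0.0561
t: 29.52
eef_pos: [0.4286, -0.0847, 0.1117]
ee_rot: [1.515, 1.571, -2.856]
force: [-0.6, 0.2, 0.5]
width: 0.0564
t 29.52 tcp [ 0.4286 -0.0847  0.1117] xaxis [-0. -0. -1.] jaw yaw -160.4 w 0.0564 F [-0.6  0.2  0.5]
12 c [0.4765 0.1553 0.0646] rgb [54 49 49] rect (array([476.9, 156.5]), array([9.3, 9.6]), 2.6)
167 c [0.4639 0.3396 0.053 ] rgb [138 125 120] rect (array([464.1, 340.3]), array([40.7, 42.1]), 0.7)
65 c [0.4531 0.2323 0.0538] rgb [148 133 124] rect (array([452.7, 231.5]), array([24.3, 42. ]), 46.7)
tins
117 c [0.535  0.008  0.0241] rgb [216 183  91] rect (array([534.2,   7.5]), array([46.4, 29.7]), 33.8)
51 c [ 0.3985 -0.1774  0.034 ] rgb [214 115  32] rect (array([ 398.7, -175.5]), array([20.8, 26.8]), 13.1)
147 c [ 0.3381 -0.0013  0.0334] rgb [218 113  18] rect (array([337.9,  -1.6]), array([37.5, 36.6]), 48.4)
155 c [ 0.3315 -0.2108  0.033 ] rgb [213 108  14] rect (array([ 331.6, -211.6]), array([36.3, 37.7]), 59.7)
59 c [ 0.3212 -0.1063  0.0335] rgb [208 106  22] rect (array([ 321.9, -105.6]), array([34.4, 15.3]), 88.6)
20 c [ 0.4029 -0.1535  0.032 ] rgb [183  98  10] rect (array([ 402.6, -152.2]), array([13.8, 32.3]), 85.8)
62 c [ 0.4259 -0.0873  0.0328] rgb [176 166 159] rect (array([427.4, -88.6]), array([34.9, 41.3]), 27.4)
t 29.62 tcp [ 0.4288 -0.0838  0.1117] xaxis [ 0.  0. -1.] jaw yaw -160.3 w 0.056 F [ 0.3 -0.3 -0.3]
205 tray mean 40.9 37.6 mid 40.8 37.2 size 34.2 64.4 z 0.0204 world [0.5414 0.3056]
173 tray mean 41.0 -55.7 mid 40.8 -55.5 size 42.4 44.1 z 0.0199 world [0.5264 0.2142]
26 tray mean -33.6 43.8 mid -35.3 47.0 size 44.2 24.8 z 0.0209 world [0.4678 0.3276]
176 tray mean -39.6 2.2 mid -39.5 2.1 size 44.0 42.4 z 0.0199 world [0.4564 0.284 ]
tray (array([492.1, 283.9]), array([191. , 172.4]), 79.3)
```

```bash
python3 -m inch '0 0 -1 0 0 0;0 0 -1 0 0 0;0 0 -0.7 0 0 0;0 0 -0.4 0 0 0;0 0 -0.12 0 0 0;0 0 0 0 0 0'
python3 -m inch '0 0 0 0 0 0;0 0 0 0 0 0;0 0 0 0 0 0;0 0 0 0 0 0;0 0 0 0 0 0;0 0 0 0 0 0' 0 20
python3 -c "
from h import *
tool()"
python3 -m inch '0 0 0.3 0 0 0;0 0 1 0 0 0;0 0 1 0 0 0;0 0 1 0 0 0;0 0 0 0 0 0'
python3 - <<'E'
from h import *
tool()
E
```

```text
t: 30.42
eef_pos: [0.429, -0.0838, 0.0154]
ee_rot: [-1.893, 1.57, 0.022]
force: [0.6, -0.4, 0.6]
width: 0.056
t: 31.18
eef_pos: [0.4289, -0.0841, 0.0155]
ee_rot: [-1.877, 1.57, 0.038]
force: [-1.4, 0.9, 5.6]
width: 0.0368
t 31.18 tcp [ 0.4289 -0.0841  0.0155] xaxis [ 0.  0. -1.] jaw yaw -160.3 w 0.0368 F [-1.4  0.9  5.6]
t: 31.8
eef_pos: [0.4303, -0.0838, 0.1166]
ee_rot: [-1.724, 1.566, 0.191]
force: [-0.1, -0.4, -0.7]
width: 0.0367
t 31.8 tcp [ 0.4303 -0.0838  0.1166] xaxis [ 0.005  0.001 -1.   ] jaw yaw -160.3 w 0.0367 F [-0.1 -0.4 -0.7]
```

```bash
python3 -m inch '0.35 1 0 0 0 -0.6;0.35 1 0 0 0 -0.6;0.35 1 0 0 0 -0.6;0.35 1 0 0 0 -0.6;0.35 1 0 0 0 -0.6;0.35 1 0 0 0 -0.6;0.35 1 0 0 0 -0.6;0.35 1 0 0 0 -0.6;0.35 1 0 0 0 -0.6;0.16 0.7 0 0 0 -0.4;0 0.35 0 0 0 0;0 0 0 0 0 0'
python3 -m inch '0 0 -1 0 0 0;0 0 -0.8 0 0 0;0 0 -0.4 0 0 0;0 0 0 0 0 0;0 0 0 0 0 0'
python3 -c "
from h import *
tool()"
```

```text
t: 33.3
eef_pos: [0.5275, 0.2174, 0.1135]
ee_rot: [2.318, 1.57, -2.555]
force: [-0.0, -0.7, -0.4]
width: 0.0367
t: 33.92
eef_pos: [0.5286, 0.2176, 0.049]
ee_rot: [-0.868, 1.569, 0.541]
force: [-1.0, -0.0, -1.2]
width: 0.0368
t 33.92 tcp [0.5286 0.2176 0.049 ] xaxis [ 0.001  0.001 -1.   ] jaw yaw 170.7 w 0.0368 F [-1.  -0.  -1.2]
```

```bash
python3 -m inch '0.02 0 -0.1 0 0 0;0 0 -0.1 0 0 0;0 0 -0.1 0 0 0;0 0 -0.09 0 0 0;0 0 0 0 0 0;0 0 0 0 0 0'
python3 -c "
from h import *
tool()"
```

```text
t: 34.67
eef_pos: [0.5286, 0.2174, 0.0364]
ee_rot: [2.986, 1.571, -1.888]
force: [0.2, -0.5, 0.1]
width: 0.0372
t 34.67 tcp [0.5286 0.2174 0.0364] xaxis [-0. -0. -1.] jaw yaw 170.7 w 0.0372 F [ 0.2 -0.5  0.1]
```

```bash
python3 -m inch '0 0 0 0 0 0;0 0 0 0 0 0;0 0 0 0 0 0;0 0 0.5 0 0 0;0 0 1 0 0 0;0 0 1 0 0 0;0 0 0.5 0 0 0' 0.56
python3 -m inch '0 -1 0 0 0 0;0 -1 0 0 0 0;0 -1 0 0 0 0;0 -1 0 0 0 0;0 -1 0 0 0 0;0 -1 0 0 0 0;0 -1 0 0 0 0;0 -1 0 0 0 0;0 -1 0 0 0 0;0 -1 0 0 0 0;0 0 0 0 0 0'
python3 - <<'E'
from h import *
import runpy; runpy.run_path("nests.py")
p=arm.grab_frame("top"); print("seated");blobs(p,.04,.06,(.4,.6,.17,.4),10);print("loose");blobs(p,.02,.045,(.3,.8,-.6,.17))
cv2.imwrite("pics/b_top.png",cv2.resize(cv2.cvtColor(p["frame"],cv2.COLOR_RGB2BGR)[80:330],(800,391),interpolation=cv2.INTER_CUBIC))
E
```

```text
t: 35.55
eef_pos: [0.5294, 0.218, 0.129]
ee_rot: [-0.768, 1.567, 0.641]
force: [-0.3, 0.0, -0.4]
width: 0.0489
t: 36.92
eef_pos: [0.5281, -0.0841, 0.1263]
ee_rot: [1.767, 1.57, -3.11]
force: [-0.1, -0.0, 0.2]
width: 0.0489
t 36.92 tcp [ 0.5281 -0.0841  0.1263] xaxis [-0.001 -0.    -1.   ] jaw yaw 170.6 w 0.0489 F [-0.1 -0.   0.2]
206 tray mean 40.9 37.7 mid 40.6 37.0 size 41.3 64.7 z 0.0193 world [0.5411 0.3055]
29 tray mean -33.0 43.8 mid -34.3 46.4 size 45.2 28.9 z 0.0197 world [0.4688 0.3268]
174 tray mean -39.4 2.3 mid -39.5 2.0 size 45.2 43.1 z 0.0197 world [0.4565 0.2839]
tray (array([496.1, 284.8]), array([194. , 172.2]), 81.7)
seated
17 c [0.5166 0.2294 0.0541] rgb [175 158 146] rect (array([518.7, 231.2]), array([24.8,  8.9]), 14.9)
162 c [0.4641 0.3398 0.0527] rgb [210 195 188] rect (array([464.3, 340.1]), array([42.7, 42.1]), 47.7)
159 c [0.4457 0.2246 0.0526] rgb [211 195 189] rect (array([446.2, 224.8]), array([42. , 41.4]), 42.7)
loose
113 c [ 0.7913 -0.4917  0.032 ] rgb [27 40 32] rect (array([ 791.4, -488.7]), array([64.1, 18.4]), 79.6)
18 c [ 0.7377 -0.098   0.0332] 
[... 539 characters left out ...]
rect (array([ 522. , -349.3]), array([61.6, 14.9]), 25.7)
39 c [ 0.5292 -0.4129  0.0336] rgb [55 54 53] rect (array([ 526.4, -411.5]), array([ 8.3, 43.9]), 74.9)
52 c [5.221e-01 5.000e-04 2.410e-02] rgb [202 171  85] rect (array([522.4,   0.6]), array([21.6, 29.8]), 25.8)
147 c [ 0.4049 -0.168   0.0336] rgb [218 113  16] rect (array([ 405.1, -168.8]), array([37. , 37.1]), 14.1)
99 c [ 0.3524 -0.5795  0.0316] rgb [98 93 81] rect (array([ 350.8, -583.5]), array([26.8, 88.6]), 64.6)
155 c [ 0.3314 -0.211   0.0329] rgb [216 111  15] rect (array([ 331.8, -211.5]), array([36.8, 37.2]), 58.9)
148 c [ 0.3323 -0.1058  0.0333] rgb [219 112  17] rect (array([ 332.3, -107.4]), array([37.1, 36.9]), 86.9)
```

View pics/b_top.png

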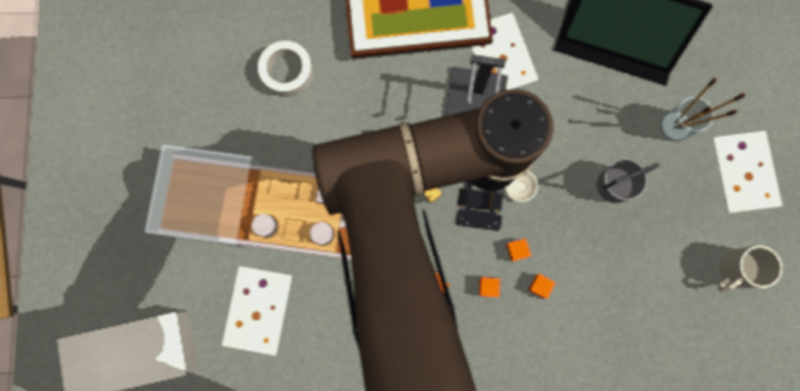

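```bash
python3 - <<'E'
from h import *
p=arm.grab_frame("side"); blobs(p,.045,.06,(.4,.6,.15,.4),10)
cv2.imwrite("pics/b_side.png",cv2.resize(cv2.cvtColor(p["frame"],cv2.COLOR_RGB2BGR)[190:310,170:310],(700,600),interpolation=cv2.INTER_CUBIC))
E
```

```text
16 c [0.4702 0.1577 0.0524] rgb [52 49 45] rect (array([470. , 158.1]), array([14.5,  5.4]), 44.1)
103 c [0.5237 0.2153 0.0517] rgb [170 158 151] rect (array([525.7, 213.5]), array([37.5, 42.2]), 86.0)
118 c [0.4446 0.2277 0.0541] rgb [183 170 162] rect (array([445.9, 226. ]), array([42.4, 38.3]), 24.0)
144 c [0.4639 0.342  0.0538] rgb [185 172 162] rect (array([465.1, 339.6]), array([40.7, 45.6]), 37.1)
```

View pics/b_side.png

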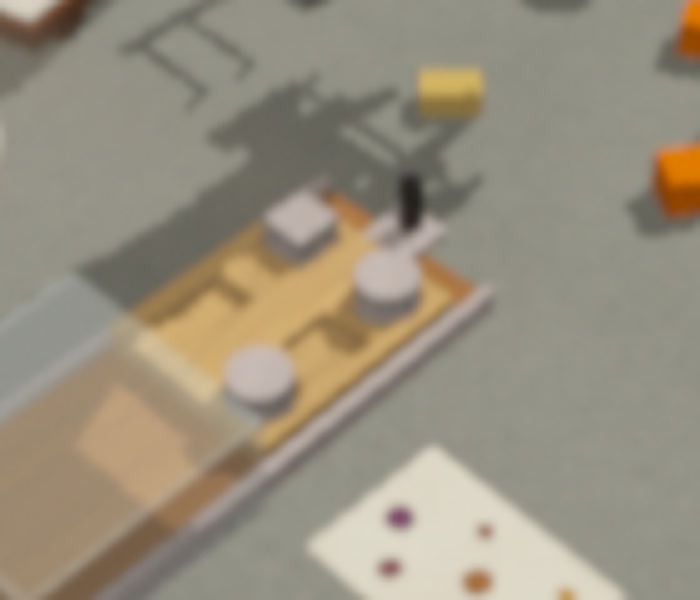

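```bash
python3 -m inch '-0.2 1 0 0 0 0;-0.2 1 0 0 0 0;-0.2 1 0 0 0 0;-0.2 1 0 0 0 0;-0.2 1 0 0 0 0;-0.2 1 0 0 0 0;-0.2 1 0 0 0 0;-0.2 0.6 0 0 0 0;-0.1 0.24 0 0 0 0;0 0 0 0 0 0;0 0 0 0 0 0' 0.65 40
python3 -m inch '0 0 -1 0 0 0;0 0 -1 0 0 0;0 0 -0.7 0 0 0;0 0 -0.44 0 0 0;0 0 0 0 0 0;0 0 0 0 0 0'
python3 -m inch '0 0 0 0 0 0;0 0 0 0 0 0;0 0 0 0 0 0;0 0 0 0 0 0;0 0 0 0 0 0;0 0 0 0 0 0;0 0 0 0 0 0' 0 40
python3 -c "
from h import *
tool()"
```

```text
t: 38.45
eef_pos: [0.4776, 0.1522, 0.1263]
ee_rot: [2.457, 1.571, -2.418]
force: [0.3, -0.6, -0.1]
width: 0.0569
t: 39.2
eef_pos: [0.4781, 0.1528, 0.0328]
ee_rot: [-0.841, 1.57, 0.568]
force: [0.4, -0.3, 0.3]
width: 0.0568
t: 40.08
eef_pos: [0.4778, 0.1527, 0.0322]
ee_rot: [-1.106, 1.57, 0.303]
force: [2.0, -1.0, -0.3]
width: 0.0173
t 40.08 tcp [0.4778 0.1527 0.0322] xaxis [ 0.  0. -1.] jaw yaw 170.7 w 0.0173 F [ 2.  -1.  -0.3]
```

```bash
python3 -m inch '0.05 0.3 0 0 0 0;0.08 0.5 0 0 0 0;0.08 0.5 0 0 0 0;0.09 0.53 0 0 0 0;0.09 0.53 0 0 0 0;0.09 0.53 0 0 0 0;0.09 0.53 0 0 0 0;0.09 0.53 0 0 0 0;0.09 0.53 0 0 0 0;0.09 0.53 0 0 0 0;0.08 0.5 0 0 0 0;0.05 0.35 0 0 0 0'
python3 -m inch '0.01 0.07 0 0 0 0;0 0 0 0 0 0;0 0 0 0 0 0'
python3 -c "
from h import *
tool()"
```

```text
t: 41.58
eef_pos: [0.5066, 0.3297, 0.0322]
ee_rot: [1.033, 1.571, 2.442]
force: [1.7, -2.9, 4.6]
width: 0.0172
t: 41.95
eef_pos: [0.5067, 0.3299, 0.0322]
ee_rot: [2.78, 1.569, -2.094]
force: [0.6, -5.9, 6.7]
width: 0.0173
t 41.95 tcp [0.5067 0.3299 0.0322] xaxis [-0.001 -0.002 -1.   ] jaw yaw 170.7 w 0.0173 F [ 0.6 -5.9  6.7]
```

```bash
python3 -m inch '0.02 0.1 0 0 0 0;0 0 0 0 0 0;0 0 0 0 0 0'
python3 -m inch '0 0 0 0 0 0;0 0 0 0 0 0;0 0 0 0 0 0;0 0 0 0 0 0;0 0 0.5 0 0 0;0 0 1 0 0 0;0 0 1 0 0 0;0 0 1 0 0 0' 0.65
python3 -m inch '0 -1 0.8 0 0 0;0 -1 0.8 0 0 0;0 -1 0.8 0 0 0;0 -1 0 0 0 0;0 -1 0 0 0 0;0 -1 0 0 0 0;0 -1 0 0 0 0;0 -1 0 0 0 0;0 -1 0 0 0 0;0 -1 0 0 0 0;0 -1 0 0 0 0;0 -1 0 0 0 0'
python3 - <<'E'
from h import *
tool()
p=arm.grab_frame("top")
print("post");blobs(p,.055,.075,(.4,.6,.25,.36),3)
print("pail");blobs(p,.12,.155,(.4,.7,-.48,-.25),4)
print("hook");blobs(p,.17,.23,(.6,.85,-.2,.1),3);blobs(p,.006,.02,(.6,.85,-.2,.1),30)
q=arm.grab_frame("side");print("side");blobs(q,.12,.155,(.4,.6,-.48,-.25),4);blobs(q,.17,.23,(.6,.85,-.25,.1),3)
np.savez("hk.npz",t=cloud(p),s=cloud(q))
im=np.hstack([cv2.resize(a,(400,400),interpolation=cv2.INTER_CUBIC) for a in (p["frame"][100:190,270:360],q["frame"][100:200,190:290])])
cv2.imwrite("pics/hook.png",cv2.cvtColor(im,cv2.COLOR_RGB2BGR))
E
```

```text
t: 42.32
eef_pos: [0.5066, 0.3299, 0.0322]
ee_rot: [2.824, 1.564, -2.051]
force: [1.0, -15.2, 12.4]
width: 0.0173
t: 43.32
eef_pos: [0.5077, 0.3337, 0.1394]
ee_rot: [-0.593, 1.57, 0.816]
force: [0.4, 0.1, -0.6]
width: 0.057
t: 44.82
eef_pos: [0.5076, -0.0274, 0.2105]
ee_rot: [-1.148, 1.569, 0.26]
force: [0.9, -0.1, 0.1]
width: 0.0569
t 44.83 tcp [ 0.5076 -0.0274  0.2105] xaxis [ 0.002  0.    -1.   ] jaw yaw 170.7 w 0.0569 F [ 0.9 -0.1  0.1]
post
pail
88 c [ 0.5346 -0.3759  0.1417] rgb [74 73 72] rect (array([ 535.5, -378.1]), array([ 7.9, 90.3]), 19.8)
hook
227 c [ 0.7329 -0.0997  0.1943] rgb [94 92 90] rect (array([722.4, -98.3]), array([63.1, 59.2]), 80.9)
172 c [ 0.7683 -0.0637  0.0115] rgb [70 69 69] rect (array([761.9, -64.7]), array([39.6, 67. ]), 78.8)
47 c [ 0.764  -0.1339  0.0108] rgb [72 70 70] rect (array([ 764.9, -135.1]), array([17.9, 32.4]), 69.5)
57 c [ 0.7567 -0.1572  0.0114] rgb [100 100  98] rect (array([ 757.9, -157.3]), array([16.1, 49. ]), 79.4)
side
27 c [ 0.5301 -0.3681  0.1392] rgb [109 107  99] rect (array([ 532.8, -374. ]), array([ 8.1, 93.4]), 19.7)
155 c [ 0.7174 -0.0953  0.1925] rgb [79 78 74] rect (array([703.2, -97.4]), array([ 66.1, 105.7]), 81.4)
```

View pics/hook.png

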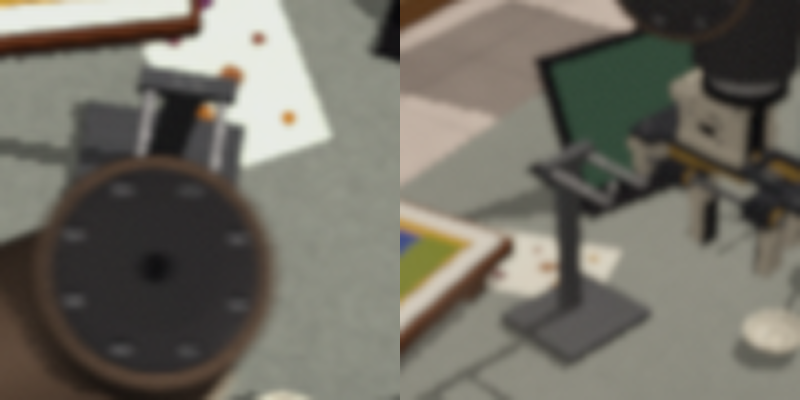

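```bash
python3 -m inch '0.1 -1 0 0 0 0.5;0.1 -1 0 0 0 0.5;0.1 -1 0 0 0 0.5;0.1 -1 0 0 0 0.5;0.1 -1 0 0 0 0.5;0.1 -1 0 0 0 0.5;0.1 -1 0 0 0 0.5;0.1 -1 0 0 0 0.5;0.1 -1 0 0 0 0.5;0.1 -1 0 0 0 0.5;0 -1 0 0 0 0.5;0 -0.57 0 0 0 0.3' 0.5
python3 - <<'E'
from h import *
tool()
p=arm.grab_frame("top"); q=arm.grab_frame("side")
print("post");blobs(p,.055,.075,(.4,.6,.25,.36),3)
print("hook");blobs(p,.17,.23,(.6,.85,-.2,.1),3);blobs(p,.006,.02,(.6,.85,-.2,.1),30);blobs(q,.17,.23,(.6,.85,-.25,.1),3)
th=np.radians(-8.7);x=np.array([np.cos(th),np.sin(th)]);y=np.array([-x[1],x[0]])
for n,c in(("top",cloud(p)),("side",cloud(q))):
    d=c[...,:2]-[.7,-.095];X=d@x*1e3;Y=d@y*1e3;Z=c[...,2]*1e3
    m=(Z>175)&(Z<225)&(abs(X)<120)&(abs(Y)<60)
    for lo in range(-70,90,10):
        k=m&(X>=lo)&(X<lo+10)
        if k.sum(): print(n,lo,"n",k.sum(),"y",Y[k].min().round(),Y[k].max().round(),"mean y of sides",Y[k&(Y<0)].mean().round(1),Y[k&(Y>=0)].mean().round(1),"z",np.median(Z[k]).round())
    for t in("hook_seat","pail_grip"):
        for r in arm.place_of([p,q][n=="side"],t)[:2]: print(n,t,round(r["confidence"],2),np.round(at_z([p,q][n=="side"],r["position"][0]*512,r["position"][1]*384,.1935 if t[0]=="h" else .14),3))
E
```

```text
t: 46.42
eef_pos: [0.5378, -0.3745, 0.2099]
ee_rot: [-2.494, 1.57, -0.578]
force: [0.1, -0.2, -0.0]
width: 0.0435
t 46.42 tcp [ 0.5378 -0.3745  0.2099] xaxis [ 0. -0. -1.] jaw yaw -160.3 w 0.0435 F [ 0.1 -0.2 -0. ]
post
29 c [0.5029 0.3284 0.0651] rgb [61 56 56] rect (array([503.4, 328.4]), array([14.7, 15.3]), 42.9)
hook
280 c [ 0.7206 -0.0978  0.1947] rgb [106 104 102] rect (array([703.1, -94.4]), array([ 62.9, 100.4]), 79.8)
893 c [ 0.7263 -0.0969  0.0112] rgb [80 79 80] rect (array([ 733.4, -101. ]), array([121.6, 115.4]), 78.3)
158 c [ 0.7159 -0.0957  0.1931] rgb [85 84 80] rect (array([703.2, -91.4]), array([ 67.7, 106.9]), 76.2)
top -50 n 12 y -24.0 30.0 mean y of sides -20.8 27.0 z 212.0
top -40 n 9 y -25.0 30.0 mean y of sides -21.1 27.1 z 192.0
top -30 n 16 y -25.0 28.0 mean y of sides -22.1 26.6 z 192.0
top -20 n 17 y -26.0 29.0 mean y of sides -22.1 25.3 z 190.0
top -10 n 15 y -25.0 28.0 mean y of sides -22.5 25.7 z 191.0
top 0 n 17 y -27.0 28.0 mean y of sides -23.1 25.4 z 191.0
top 10 n 18 y -26.0 27.0 mean y of sides -23.1 24.3 z 191.0
top 20 n 15 y -27.0 28.0 mean y o
[... 489 characters left out ...]
 -22.0 28.0 mean y of sides -19.2 26.3 z 191.0
side -20 n 7 y -27.0 32.0 mean y of sides -22.5 28.9 z 191.0
side -10 n 8 y -22.0 29.0 mean y of sides -20.7 26.1 z 191.0
side 0 n 5 y -24.0 28.0 mean y of sides -24.2 25.0 z 191.0
side 10 n 8 y -23.0 27.0 mean y of sides -20.5 23.5 z 190.0
side 20 n 8 y -28.0 27.0 mean y of sides -23.9 24.7 z 191.0
side 30 n 47 y -32.0 32.0 mean y of sides -17.0 14.7 z 193.0
side 40 n 30 y -34.0 34.0 mean y of sides -17.2 19.8 z 197.0
side 50 n 6 y -14.0 20.0 mean y of sides -13.8 13.1 z 197.0
side hook_seat 0.58 [ 0.691 -0.105  0.194]
side pail_grip 0.76 [ 0.539 -0.381  0.14 ]<stdin>:12: RuntimeWarning: Mean of empty slice.
  ret = ret.dtype.type(ret / rcount)
```

```bash
python3 -m inch '0 0 -1 0 0 0;0 0 -1 0 0 0;0 0 -0.7 0 0 0;0 0 -0.26 0 0 0;0 0 0 0 0 0'
python3 -m inch '0 0 0 0 0 0;0 0 0 0 0 0;0 0 0 0 0 0;0 0 0 0 0 0;0 0 0 0 0 0;0 0 0 0 0 0;0 0 0 0 0 0' 0 50
python3 -c "
from h import *
tool()"
```

```text
t: 47.35
eef_pos: [0.5378, -0.3732, 0.1206]
ee_rot: [1.531, 1.571, -2.837]
force: [-0.0, 0.5, 0.2]
width: 0.0438
t: 48.22
eef_pos: [0.5375, -0.3738, 0.1206]
ee_rot: [2.265, 1.571, -2.103]
force: [-2.1, 0.0, 3.3]
width: 0.0064
t 48.23 tcp [ 0.5375 -0.3738  0.1206] xaxis [-0. -0. -1.] jaw yaw -160.3 w 0.0064 F [-2.1  0.   3.3]
```

```bash
python3 -m inch '0 0 0.3 0 0 0;0 0 0.6 0 0 0;0 0 0.8 0 0 0;0 0 0.8 0 0 0;0 0 0.5 0 0 0;0 0 0.2 0 0 0;0 0 0 0 0 0;0 0 0 0 0 0'
python3 - <<'E'
from h import *
tool(); p=arm.grab_frame("side")
cv2.imwrite("pics/lift.png",cv2.resize(cv2.cvtColor(p["frame"],cv2.COLOR_RGB2BGR)[60:220,220:400],(675,600),interpolation=cv2.INTER_CUBIC))
E
```

```text
t: 49.22
eef_pos: [0.5371, -0.3733, 0.2153]
ee_rot: [0.718, 1.569, 2.632]
force: [0.1, -0.1, -2.6]
width: 0.0065
t 49.23 tcp [ 0.5371 -0.3733  0.2153] xaxis [-0.001  0.001 -1.   ] jaw yaw -160.3 w 0.0065 F [ 0.1 -0.1 -2.6]
```

View pics/lift.png

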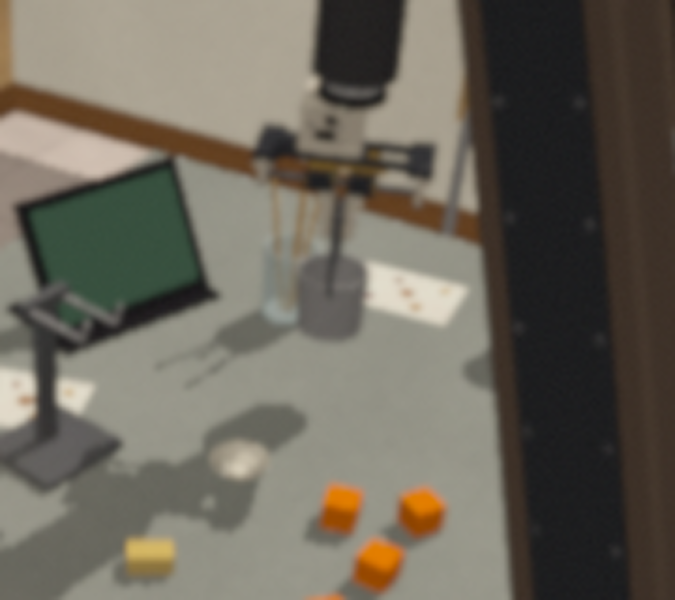

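```bash
python3 -m inch '0.1 0.4 0 0 0 -0.5;0.15 0.8 0 0 0 -0.5;0.2 1 0 0 0 -0.5;0.2 1 0 0 0 -0.5;0.2 1 0 0 0 -0.5;0.2 1 0 0 0 -0.5;0.2 1 0 0 0 -0.5;0.2 1 0 0 0 -0.5;0.2 1 0 0 0 -0.5;0.2 1 0 0 0 -0.5;0.15 0.6 0 0 0 -0.5;0.05 0.3 0 0 0 -0.56'
python3 -m inch '0 0 0 0 0 0;0 0 0 0 0 0'
python3 - <<'E'
from h import *
tool(); p=arm.grab_frame("side"); q=arm.grab_frame("top")
cv2.imwrite("pics/pre.png",cv2.resize(cv2.cvtColor(p["frame"],cv2.COLOR_RGB2BGR)[80:220,200:340],(600,600),interpolation=cv2.INTER_CUBIC))
c=cloud(p); k=(c[...,2]>.225)&(c[...,2]<.245)&(c[...,0]>.5)&(c[...,0]<.66)&(c[...,1]>-.15)&(c[...,1]<.05); print(k.sum(),rect(c[k]))
E
```

```text
t: 50.78
eef_pos: [0.5991, -0.0695, 0.2156]
ee_rot: [1.824, 1.57, -3.074]
force: [0.4, -0.5, -2.7]
width: 0.0064
t: 51.02
eef_pos: [0.5989, -0.0709, 0.216]
ee_rot: [2.018, 1.57, -2.878]
force: [-0.9, 0.1, -2.9]
width: 0.0066
t 51.02 tcp [ 0.5989 -0.0709  0.216 ] xaxis [-0.001 -0.    -1.   ] jaw yaw 169.5 w 0.0066 F [-0.9  0.1 -2.9]
66 (array([590.6, -69.2]), array([83.1, 38.3]), 61.3)
```

View pics/pre.png

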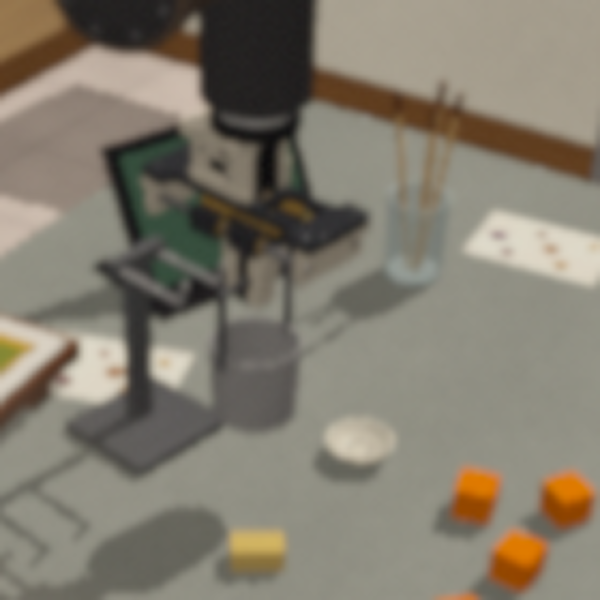

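```bash
python3 -m inch '0.3 -0.055 0 0 0 0;0.3 -0.055 0 0 0 0;0.3 -0.055 0 0 0 0;0.3 -0.055 0 0 0 0;0.3 -0.055 0 0 0 0;0 0 0 0 0 0'
python3 -m inch '0.3 -0.055 0 0 0 0;0.3 -0.055 0 0 0 0;0.3 -0.055 0 0 0 0;0.27 -0.05 0 0 0 0;0 0 0 0 0 0;0 0 0 0 0 0'
python3 - <<'E'
from h import *
tool(); p=arm.grab_frame("side")
cv2.imwrite("pics/on.png",cv2.resize(cv2.cvtColor(p["frame"],cv2.COLOR_RGB2BGR)[90:210,200:320],(600,600),interpolation=cv2.INTER_CUBIC))
E
```

```text
t: 51.88
eef_pos: [0.6447, -0.079, 0.2159]
ee_rot: [2.056, 1.57, -2.841]
force: [-0.9, 0.3, -2.8]
width: 0.0063
t: 52.62
eef_pos: [0.679, -0.0853, 0.2162]
ee_rot: [1.704, 1.57, 3.089]
force: [-1.1, -0.4, -2.0]
width: 0.0061
t 52.62 tcp [ 0.679  -0.0853  0.2162] xaxis [-0.  0. -1.] jaw yaw 169.4 w 0.0061 F [-1.1 -0.4 -2. ]
```

View pics/on.png

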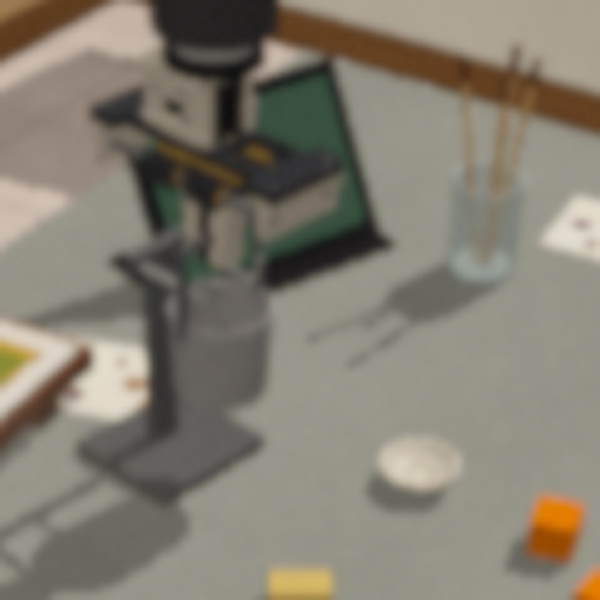

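```bash
python3 -m inch '0 0 -0.3 0 0 0;0 0 -0.3 0 0 0;0 0 -0.3 0 0 0;0 0 -0.2 0 0 0;0 0 -0.05 0 0 0;0 0 0 0 0 0;0 0 0 0 0 0'
python3 -m inch '0 0 -0.05 0 0 0;0 0 -0.05 0 0 0;0 0 0 0 0 0;0 0 0 0 0 0'
python3 -c "
from h import *
tool()"
```

```text
t: 53.55
eef_pos: [0.6794, -0.0853, 0.1823]
ee_rot: [-1.448, 1.57, -0.062]
force: [0.3, 0.1, -3.5]
width: 0.0063
t: 54.05
eef_pos: [0.6792, -0.0853, 0.1789]
ee_rot: [1.877, 1.571, -3.02]
force: [0.0, -0.7, -2.6]
width: 0.006
t 54.05 tcp [ 0.6792 -0.0853  0.1789] xaxis [-0. -0. -1.] jaw yaw 169.4 w 0.006 F [ 0.  -0.7 -2.6]
```

```bash
python3 -m inch '0 0 -0.05 0 0 0;0 0 0 0 0 0;0 0 0 0 0 0'
python3 -m inch '0 0 -0.05 0 0 0;0 0 0 0 0 0;0 0 0 0 0 0'
python3 -c "
from h import *
tool(); p=arm.grab_frame('side')"
```

```text
t: 54.42
eef_pos: [0.6793, -0.0853, 0.1775]
ee_rot: [-1.454, 1.571, -0.068]
force: [0.3, 0.6, -2.0]
width: 0.0064
t: 54.8
eef_pos: [0.6795, -0.0853, 0.177]
ee_rot: [-1.555, 1.57, -0.169]
force: [-2.8, 2.2, 5.5]
width: 0.0061
t 54.8 tcp [ 0.6795 -0.0853  0.177 ] xaxis [ 0.001 -0.    -1.   ] jaw yaw 169.4 w 0.0061 F [-2.8  2.2  5.5]
```

```bash
python3 -m inch '0 0 0 0 0 0;0 0 0 0 0 0;0 0 0 0 0 0;0 0 0 0 0 0;0 0 0 0 0 0' 0.3
python3 -m inch '0 0 0.3 0 0 0;0 0 0.5 0 0 0;0 0 0.8 0 0 0;0 0 0.8 0 0 0;0 0 0.8 0 0 0;-0.5 0 0.5 0 0 0;-1 0 0 0 0 0;-1 0 0 0 0 0;-1 -1 0 0 0 0;-1 -1 0 0 0 0;-1 -1 0 0 0 0;-0.5 -1 0 0 0 0'
python3 - <<'E'
from h import *
tool(); p=arm.grab_frame("side"); q=arm.grab_frame("top")
blobs(q,.1955,.215,(.62,.72,-.17,0),4)
im=np.hstack([cv2.resize(a,(400,480),interpolation=cv2.INTER_CUBIC) for a in (q["frame"][100:196,270:350],p["frame"][90:210,200:300])])
cv2.imwrite("pics/hung.png",cv2.cvtColor(im,cv2.COLOR_RGB2BGR))
print("post");blobs(q,.055,.075,(.4,.6,.25,.36),3);print("loose");blobs(q,.02,.045,(.3,.62,-.3,.08))
c=cloud(q);th=np.radians(-10.5);x=np.array([np.cos(th),np.sin(th)]);y=np.array([-x[1],x[0]]);d=c[...,:2]-[.6845,-.0908];X=d@x*1e3;Y=d@y*1e3;Z=c[...,2]*1e3
k=(abs(X)<33)&(abs(Y)<16)&(Z>150);print("bar in seat frame",k.sum(),X[k].mean(),Z[k].mean())
k=(abs(X+8)<8)&(abs(Y)<60)&(Z>194);print("bar y span",Y[k].min(),Y[k].max())
k=(abs(X)<70)&(abs(Y)<60)&(Z>120)&(Z<140);print("rim",k.sum(),rect(np.stack([X[k],Y[k]],1)/1e3))
for n,f in(("top",q),("side",p)):
    for r in arm.place_of(f,"pail_grip")[:1]: print(n,r["confidence"],at_z(f,r["position"][0]*512,r["position"][1]*384,.1975))
E
```

```text
t: 55.48
eef_pos: [0.6792, -0.0853, 0.1757]
ee_rot: [1.91, 1.571, -2.987]
force: [-0.2, -0.7, 0.2]
width: 0.0264
t: 56.98
eef_pos: [0.4969, -0.2059, 0.288]
ee_rot: [-1.306, 1.569, 0.08]
force: [0.3, 0.6, 0.0]
width: 0.0263
t 56.98 tcp [ 0.4969 -0.2059  0.288 ] xaxis [ 0.002  0.    -1.   ] jaw yaw 169.4 w 0.0263 F [0.3 0.6 0. ]
post
29 c [0.503  0.3286 0.0644] rgb [64 59 60] rect (array([503.1, 328.4]), array([15. , 15.5]), 36.0)
loose
48 c [0.5392 0.0176 0.0241] rgb [213 182  92] rect (array([537.7,  14.8]), array([33.4, 20.5]), 32.7)
134 c [ 0.3319 -0.2134  0.0338] rgb [222 117  17] rect (array([ 331.4, -211.7]), array([36.3, 36.7]), 59.8)
24 c [0.3367 0.0138 0.0324] rgb [189  96  17] rect (array([337. ,  14.7]), array([ 9.6, 21.5]), 88.4)
bar in seat frame 0 nan nan<stdin>:8: RuntimeWarning: Mean of empty slice.
  ret = ret.dtype.type(ret / rcount)
Traceback (most recent call last):
ValueError: zero-size array to reduction operation minimum which has no identity
```

View pics/hung.png

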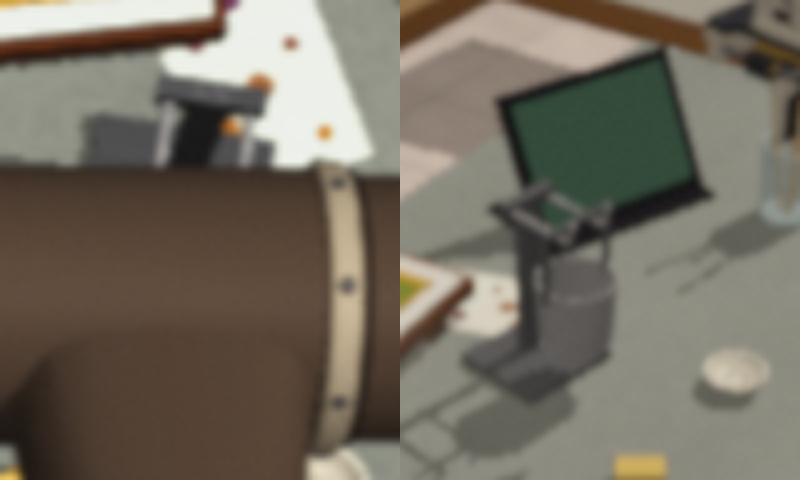

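```bash
python3 -m inch '-0.5 -1 0 0 0 0;-0.5 -1 0 0 0 0;-0.5 -1 0 0 0 0;-0.5 -1 0 0 0 0;0 -1 0 0 0 0;0 -1 0 0 0 0;0 -1 0 0 0 0;0 -1 0 0 0 0;0 -1 0 0 0 0'
python3 - <<'E'
from h import *
tool(); p=arm.grab_frame("side"); q=arm.grab_frame("top")
c=cloud(q);th=np.radians(-10.5);x=np.array([np.cos(th),np.sin(th)]);y=np.array([-x[1],x[0]]);d=c[...,:2]-[.6845,-.0908];X=d@x*1e3;Y=d@y*1e3;Z=c[...,2]*1e3
k=(X>-45)&(X<33)&(abs(Y)<16)&(Z>150);print("bar in seat frame",k.sum(),X[k].mean(),Z[k].mean())
k=(X<33)&(X>-60)&(abs(Y)<60)&(abs(Y)>30)&(Z>185);print("bar ends",k.sum(),X[k].mean(),Y[k].min(),Y[k].max())
k=(abs(X)<75)&(abs(Y)<60)&(Z>120)&(Z<145);print("rim",k.sum(),rect(np.stack([X[k],Y[k]],1)/1e3),Z[k].mean())
print("post");blobs(q,.055,.075,(.4,.6,.25,.36),3);print("loose");blobs(q,.016,.045,(.3,.62,-.3,.08))
for f in(q,p):
    for r in arm.place_of(f,"pail_grip")[:1]: print(r["confidence"],at_z(f,r["position"][0]*512,r["position"][1]*384,.1975))
f=cv2.resize(q["frame"][90:270,130:400],(800,533),interpolation=cv2.INTER_CUBIC)
cv2.imwrite("pics/fin.png",cv2.cvtColor(f,cv2.COLOR_RGB2BGR))
E
```

```text
t: 58.2
eef_pos: [0.439, -0.4756, 0.2873]
ee_rot: [-1.367, 1.571, 0.019]
force: [1.1, -0.2, -0.2]
width: 0.0265
t 58.2 tcp [ 0.439  -0.4756  0.2873] xaxis [ 0.  0. -1.] jaw yaw 169.4 w 0.0265 F [ 1.1 -0.2 -0.2]
bar in seat frame 31 -9.329223286010556 199.67127841897045
bar ends 35 -9.748336834855547 -46.07697824259489 44.02905442406783
rim 137 (array([ 0. , -5.8]), array([ 82.8, 103.5]), 65.0) 130.08615460231348
post
28 c [0.5035 0.3291 0.0631] rgb [48 45 45] rect (array([504.1, 329.2]), array([15. , 15.4]), 45.8)
loose
12 c [ 0.5654 -0.1744  0.0188] rgb [128 122 106] rect (array([ 565.4, -174.8]), array([ 7.5, 19.6]), 18.5)
143 c [0.5336 0.0074 0.0238] rgb [150 121  61] rect (array([533.9,   7.3]), array([48.5, 30.3]), 34.5)
13 c [ 0.5482 -0.1553  0.018 ] rgb [128 122 107] rect (array([ 549.6, -155.5]), array([ 8.2, 18.3]), 76.4)
25 c [ 0.5092 -0.18    0.0197] rgb [147 141 123] rect (array([ 509.6, -179.1]), array([42.4, 10.1]), 88.2)
153 c [ 0.4048 -0.1675  0.0331] rgb [187  89  16] rect (array([ 405.3, -168.8]), array([37.2, 37.8]), 14.4)
146 c [ 0.3379 -0.0011  0.0329] rgb [219 114  19] rect (array([337.9,  -1.2]), array([37.5, 36.9]), 44.6)
160 c [ 0.3317 -0.2103  0.0325] rgb [211 108  15] rect (array([ 331.4, -211.4]), array([37.1, 37.1]), 58.4)
150 c [ 0.3321 -0.1058  0.0326] rgb [216 110  17] rect (array([ 332. , -106.2]), array([36.9, 37.7]), 81.7)
0.93 [ 0.66827845 -0.08638537  0.1975    ]
0.91 [ 0.68674194 -0.0991855   0.1975    ]
```

View pics/fin.png

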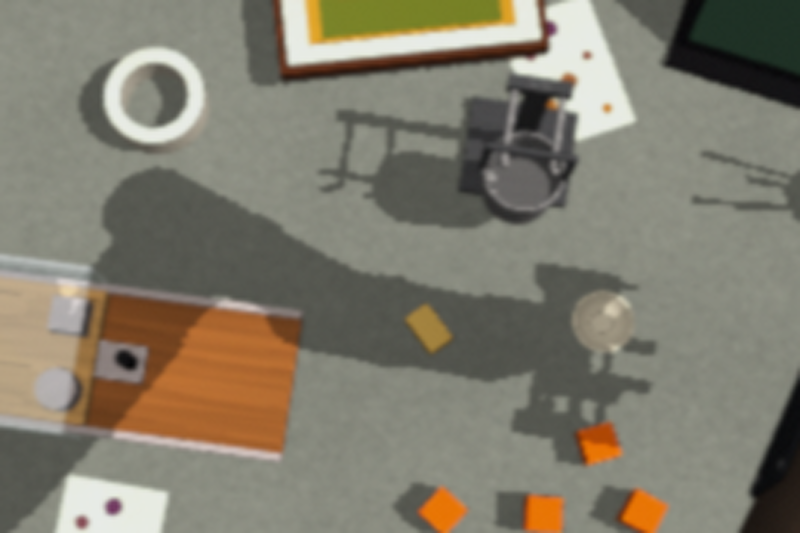

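```bash
python3 -c "
from station import arm
print(arm.job_done())"
```

```text
the job is handed in; nothing more can be done
None
```

The job is done and handed in at about 58 s of the 210 s; the hand-in reported no verdict.

**What I did:**
- I drew the tray out until it pushed back with 36 N at its end stop.
- I set the three grey tins on the table, two round and one square, into pockets of their shape. No oblong tin or second grey square tin was on the table, and I left the four orange look-alikes alone.
- I slid the loaded tray home until it pushed back with about 15 N at its stop.
- I hung the pail across both prongs.

**Last checks:**
- **Tins:** After placing, each tin's top read 52–54 mm in height, which means seated. With the tray home, two tins show seated through the hood. The third, the round tin at the back, was not seen again.
- **Tray:** The post stands within about 1 mm of its computed home position.
- **Pail:** The bar is about 9.5 mm towards the prong tips from the seat and about 1 mm off the middle, with its height right to within about 2 mm. The pail hangs upright. The network's estimates of the bar's middle differed from each other by about 2 cm; I went by the depth reading and the arm's own position.
- **Bystanders:** The wax has not moved and the dish looks to be in its starting place. The gripper is clear of everything.

**One oddity:** the tray crept about 1–2 mm off its end stop while I seated the first tin. By then the draw-out had already been held at the stop.

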